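# Load the pack and wind the jack up to the date stamp

## Task

Slide the flat white pack lengthways into the slot on the jack's platform until it is fully home against the stop. Then wind the crank to raise the jack until the pack just touches the stamp pad above it: touching, but hardly pushing the sprung pad up, and never squeezing it. Leave the jars standing where they are.

Things in the scene. Friction and masses are not known exactly. Their poses are not given: they have to be found in the camera images.
- jack: Grey screw jack fixed to the table. Origin on the table under the slot's home point; +x runs from the slot's open mouth to its end stop (roughly away from the robot), +y towards the crank, z up. In this frame, in mm: crank gearbox 76 x 76 x 58 high at (-30, 150); base 110 wide, x from -140 to 60; column 22 thick, 270 high at (92, -62).
- slot_home (a point): Point on the slot's floor below the pack's centre when fully home; jack's axes; rises with the platform (starts 60 to 70 mm above the table). In this frame, mm: rails with inner faces at y = +-31.5, x from -35 to 55, 22 high; lips over the slot 18.5 above its floor, 51 apart; end stop at x = 50. At home the pack's rear end is at x = -50, so it sticks 15 out of the rails.
- slot_mouth (a point): Middle of the slot's mouth at floor level, where the rails begin, 35 mm before slot_home; jack's axes; moves with the platform. Flared lead-ins 14 mm high run 20 mm out from here towards -x, opening from 64 to 85 mm apart. The platform is one flat aluminium plate, 100 mm wide, level with the slot floor; from 20 to 115 mm before the mouth it is bare, and the pack can be laid there.
- pack_center (a point): Centre (half-way up) of the flat white sealed pack, loose, 100 mm (its x) x 60 mm (its y) x 16 mm thick (z up), 130 to 240 g, lying flat on the table at any yaw. It can be gripped across its 60 mm width. Either end may go first.
- crank (a joint): Turn of the jack's crank wheel in rad; grows as it is turned clockwise seen from above, which raises the platform by 12 mm a full turn (1.91 mm per rad). Starts anywhere from 0 to 5. It turns with about 0.07 N m (2 N at the pin) and stays where it is left.
- crank_axis (a point): Centre of the dark crank wheel, 112 mm across, on its vertical axis, at the level of the wheel's top face (70 mm above the table; a hub stands 6 mm above this).
- crank_pin (a point): Centre of the top end of the crank's upright steel pin: 14 mm thick, standing 41 mm above the wheel's top face, 45 mm from the axis; it can be pushed round with closed fingers or gripped.
- stamp_face (a point): Centre of the underside of the round black stamp pad (30 mm across), which faces down; in the jack's frame it lies 20 mm beyond the slot's home point along x. Its height varies (96 to 108 mm above the table at rest). A head 32 mm across stands from 34 to 86 mm above it, with an arm to the column.
- stamp (a joint): How far the sprung stamp pad is pushed up from rest, in m; 0 = not touched. About 1.7 N starts to lift it and it stiffens by 0.35 N per mm; its travel is 24 mm.
- pack: The same flat white pack: origin at the centre of its underside.
- jar_a: Brown glass jar, dark lid, 66 mm across, 75 mm high, loose; origin at the centre of its foot. Leave alone.
- jar_b: Like jar_a. Leave alone.
- jar_c: Like jar_a, standing close to the jack on the side away from the crank. Leave alone.
Things that resemble listed ones, but are neither listed nor needed, are in the scene too. There is more than one size of the pack; the job needs the middle-sized.

How it is judged (in metres and radians):
On the way, in this order (a step that is already met when the one before it is completed fails the run):
1. the pack lies fully home in the slot, the stamp not yet touched (x of pack_center in the frame of slot_home between -0.004 and 0.004 m and y of pack_center in the frame of slot_home between -0.004 and 0.004 m and z of pack_center in the frame of slot_home between 0.005 and 0.011 m and angle between the x axis of pack_center and the x axis of slot_home, either way round below 0.06 rad and contact force between pack and stamp below 0.05 N and value of joint stamp below 0.001 m), for 0.2 s.
2. the pack in the raised slot touches the stamp pad (x of pack_center in the frame of slot_home between -0.004 and 0.004 m and y of pack_center in the frame of slot_home between -0.004 and 0.004 m and z of pack_center in the frame of slot_home between 0.005 and 0.011 m and angle between the x axis of pack_center and the x axis of slot_home, either way round below 0.06 rad and contact force between pack and stamp above 0.3 N), for 0.2 s.
At the end, for the whole second after the job is handed in: The pack is within 4 mm (along and across) and 0.06 rad of fully home in the slot, flat on its floor and at rest; it touches the stamp pad with more than 0.3 N while the pad is pushed up less than 4 mm; the jars are upright and within 20 mm of where they stood (all of step 2 and value of joint stamp below 0.004 m and linear speed of pack below 0.01 m/s and distance of each of jar_a, jar_b, jar_c from where it was at the start of the episode below 0.02 m and angle between each of jar_a, jar_b, jar_c's own z axis and vertical below 0.15 rad).
It fails at once if the stamp pad is squeezed up by more than 8 mm (value of joint stamp above 0.008 m).
It fails at once if a jar is knocked over or shoved away (distance of jar_a from where it was at the start of the episode above 0.03 m or angle between jar_a's own z axis and vertical above 0.4 rad).
It fails at once if a jar is knocked over or shoved away (distance of jar_b from where it was at the start of the episode above 0.03 m or angle between jar_b's own z axis and vertical above 0.4 rad).
It fails at once if a jar is knocked over or shoved away (distance of jar_c from where it was at the start of the episode above 0.03 m or angle between jar_c's own z axis and vertical above 0.4 rad).
It also fails if it takes over 72 s, if anything falls off the work surface, if the arm or the gripper's body presses on something with over 40 N, if the wrist force passes 120 N, or if a joint passes its speed limit or range.

## Robot

A 6-joint arm with a two-finger parallel gripper is mounted at the origin on the work surface. World frame = base frame: x ahead of the robot, y to its left, z up, the work surface at z = 0. Lengths are in mm, angles in rad, forces in N, time in s.
With the tool pointing down it reaches from about 350 to 975 mm from the base axis. Payload 7.1 kg.
Tool frame: the origin (TCP) lies at the very end of the fingers, on their centre line; the grasp point (between the pads) lies 19 mm behind it; y points along the fingers, x is the direction in which the jaws open and shut, and the axes are right-handed (so a half turn about y gives the same grasp; the last joint's range is limited). The gripper opens to 88 mm and grips with 3 to 60 N. Pads are 20 mm wide; open, the fingers measure 115 mm over their backs; the gripper's body (75 mm by 178 mm) begins 61 mm behind the grasp point.
Start: joints at [-1.283, 0.423, 1.63, -0, 1.089, -0.019], TCP at [188.774, -595.793, 192.275] pointing down, gripper open.
Joint ranges: [-3, 3], [-0.9, 2.11], [0.09, 2.58], [-1.31, 4.45], [0.11, 2.69], [-2.54, 2.54]. Speed limits (rad/s): [2.39, 2.39, 3.01, 3.14, 3.14, 3.14].

## Interface

Orientations are given as a rotation vector (axis times angle).
In Python, from workcell import ctrl gives the robot as it stands. The module is installed in compiled form; this text tells all that it offers.
- The arm moves only by the tool jog_arm, never from a script. Its argument "steps" is a list of rows, each an object with "turn": the turn, a rotation vector about the world's x, y, z scaled (see below), a list of three; "dp": the shift along the world's x, y, z scaled (see below), a list of three; "claw": the opening, from 0 (shut) to 1 (fully open). In form: [{"turn": [wx, wy, wz], "dp": [x, y, z], "claw": claw}, ...]. A call has 1 to 12 rows; each row is the pose to reach, as a shift and turn from the pose measured when the call began, turning the shorter way round; what a row does not reach only later rows make up. The controller multiplies each number of a shift by 80 mm and each number of a turn by pi rad. A row lasts 1/12 s, in which the tool goes at most 41.7 mm and 7.16 degrees, less where a joint would pass 70% of its speed; a pose out of reach is approached as far as the arm can. A call with a number of a shift or a turn outside -1 to 1 is refused whole. A call with a gripper value outside its range is refused whole. The fingers move at their own pace and stop on an object; the grip force is fixed at half the most. Time passes only in rows, so rows that repeat a pose let the fingers close. It gives the time, the measured TCP pose, the force and the opening at its end, in the units of the state.
- ctrl.get_obs(): the state, without advancing time (a new reading comes with each control period).
- ctrl.get_image(name): name is "scene" or "top" or "wrist"; returns a dict with "img" (420x560x3 uint8, red, green, blue), "range_z" (420x560 float32, mm along the optical axis (not along the pixel's ray), 0 where there is no reading), "fovy" (degrees; the focal length in pixels is half the picture's height over the tangent of half this angle, whatever the lens; pixels are square), "cx", "cy" (the principal point, pixels), "dist_coeffs" ([k1, k2, p1, p2, k3] as OpenCV has them; the pictures are not rectified), "camera_from_world" (4x4, takes a point from world to camera coordinates); the wrist camera has in their place "hand_eye" (4x4, takes a point from camera to tool coordinates, whose origin is the TCP and whose axes are the tool frame's). Camera axes: x right, y down, z forward; pixel columns grow to the right and rows downward; lengths in mm; the calibration is good to about 2 mm. A picture is of the moment at which its call begins: read the wrist's pose just before it.
- ctrl.close_job(): hands the job in, once; it reports no verdict.
The state is a dict: "t": time; "qpos": joint angles; "qvel": joint speeds; "joint_torque": joint torques, N m; "ee_pos": TCP position; "orientation": TCP orientation; "ft_force": force on the tool from outside, world axes, zero at the start; "moment": the same for the moment, N m; "width": finger opening in mm.
Only numpy, scipy, OpenCV 4.12 (cv2) and the standard library are available. Lean on these libraries where they do the work, as an engineer would, in place of code of your own. Each camera call takes 0.05 s, during which the arm holds its last target.

## Working session

There is one attempt and no reset: what is moved stays moved. The work goes in short steps, Python scripts to look and compute and a tool call to move; the robot and the scene stay as the last step left them, time stands still between calls to the robot, and variables do not carry over. Pictures are saved under pics/ and viewed, and the job is handed in when it is done.

Besides the shell and the picture viewer there is one more tool, called after ">>>" by a JSON object that holds its "api" and its "payload". jog_arm: Moves the arm, as the interface text tells. Its arguments: {"type":"object","properties":{"steps":{"type":"array","items":{"type":"object","properties":{"turn":{"type":"array","items":{"type":"number"}},"dp":{"type":"array","items":{"type":"number"}},"claw":{"type":"number"}}}}},"required":["steps"]}

```bash
mkdir -p pics; ls; cat > h.py <<'E'
import numpy as np, cv2, pickle, os
from workcell import ctrl
from scipy.spatial.transform import Rotation as R
def grab(name,save=None):
    o=ctrl.get_obs(); d=ctrl.get_image(name)
    if save:
        cv2.imwrite('pics/%s.png'%save, d['img'][:,:,::-1]); pickle.dump((o,d),open('pics/%s.pkl'%save,'wb'))
    return o,d
def load(save): return pickle.load(open('pics/%s.pkl'%save,'rb'))
def K(d):
    f=d['img'].shape[0]/2/np.tan(np.radians(d['fovy'])/2)
    return np.array([[f,0,d['cx']],[0,f,d['cy']],[0,0,1]])
def cam2world(o,d):
    if 'camera_from_world' in d: return np.linalg.inv(np.array(d['camera_from_world']))
    T=np.eye(4);T[:3,:3]=R.from_rotvec(o['orientation']).as_matrix();T[:3,3]=o['ee_pos']
    return T@np.array(d['hand_eye'])
def rays(o,d,px):
    n=cv2.undistortPoints(np.array(px,float).reshape(-1,1,2),K(d),np.array(d['dist_coeffs'],float)).reshape(-1,2)
    n=np.c_[n,np.ones(len(n))];T=cam2world(o,d)
    return T[:3,3],n@T[:3,:3].T
def onplane(o,d,px,z):
    c,r=rays(o,d,px); return c+r*((z-c[2])/r[:,2])[:,None]
def bydepth(o,d,px):
    c,r=rays(o,d,px); p=np.array(px,int).reshape(-1,2); return c+r*d['range_z'][p[:,1],p[:,0]][:,None]
def project(o,d,P):
    T=np.linalg.inv(cam2world(o,d)); 
    q,_=cv2.projectPoints(np.array(P,float).reshape(-1,1,3),cv2.Rodrigues(T[:3,:3])[0],T[:3,3],K(d),np.array(d['dist_coeffs'],float)); return q.reshape(-1,2)
def cloud(o,d):
    h,w=d['range_z'].shape; v,u=np.mgrid[:h,:w]; px=np.c_[u.ravel(),v.ravel()]
    return bydepth(o,d,px).reshape(h,w,3)
E
python3 - <<'E'
from h import *
o,d=grab('scene','s0');o2,d2=grab('top','t0');o3,d3=grab('wrist','w0')
print(o)
for x in (d,d2,d3): print({k:v for k,v in x.items() if k not in('img','range_z')}, (x['range_z']>0).mean())
E
```

```text
pics
{'t': 0.0, 'qpos': array([-1.28300344e+00,  4.23833950e-01,  1.63069202e+00, -5.08552648e-05,
        1.08859633e+00, -1.90131340e-02]), 'qvel': array([-0.00132427,  0.00213907,  0.00083757, -0.00088957, -0.00017963,
       -0.00103717]), 'joint_torque': array([-3.33312914e-05, -5.44640422e+01, -2.73671454e+01,  6.42996957e-02,
        2.25380069e-02, -1.34717429e-04]), 'ee_pos': array([ 188.58968293, -595.23271634,  191.50524186]), 'orientation': array([-1.33795511,  0.9811663 , -0.97910218]), 'ft_force': array([-0.9970278 ,  0.26469939, -0.23101936]), 'moment': array([-0.04860702,  0.04485807,  0.00076868]), 'width': 87.86278017126713}
{'fovy': 51.4260228860605, 'cx': 272.76232683673527, 'cy': 210.5897921982822, 'dist_coeffs': array([-0.12647316,  0.        ,  0.        ,  0.        ,  0.        ]), 'camera_from_world': array([[-2.52516470e-01,  9.67406789e-01, -1.89614448e-02,
         1.56430083e+02],
       [ 6.97615182e-01,  1.68444918e-01, -6.96390241e-01,
        -2.43145475e+02],
       [-6.70498688e-01, -1.89077797e-01, -7.17412779e-01,
         1.35419613e+03],
      
[... 489 characters left out ...]
7260e-03, -9.98214911e-01,
         1.37564522e+03],
       [ 0.00000000e+00,  0.00000000e+00,  0.00000000e+00,
         1.00000000e+00]])} 0.9959438775510204
{'fovy': 60.26103899946797, 'cx': 280.36592941517495, 'cy': 222.42427915952334, 'dist_coeffs': array([-0.08986689,  0.        ,  0.        ,  0.        ,  0.        ]), 'hand_eye': array([[ 9.99998767e-01, -8.93266293e-04, -1.29159698e-03,
        -1.48812487e-02],
       [ 1.02447016e-03, -2.52277181e-01,  9.67654471e-01,
        -1.92092026e+02],
       [-1.19021357e-03, -9.67654601e-01, -2.52275955e-01,
         6.86672455e+01],
       [ 0.00000000e+00,  0.00000000e+00,  0.00000000e+00,
         1.00000000e+00]])} 0.9958673469387755
```

View pics/s0.png

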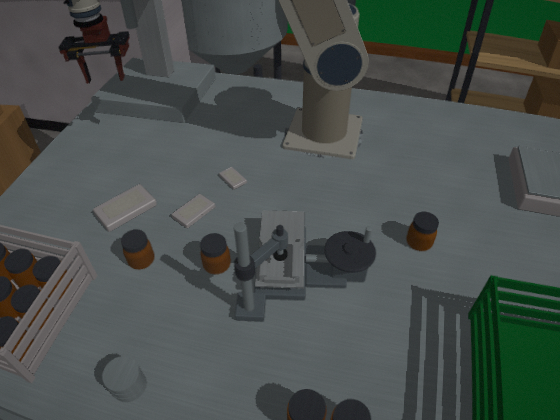

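View pics/t0.png

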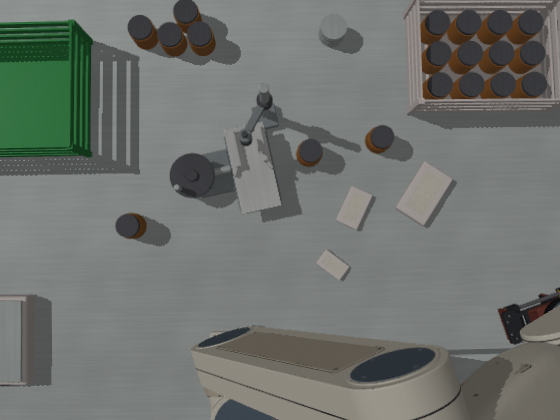

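View pics/w0.png

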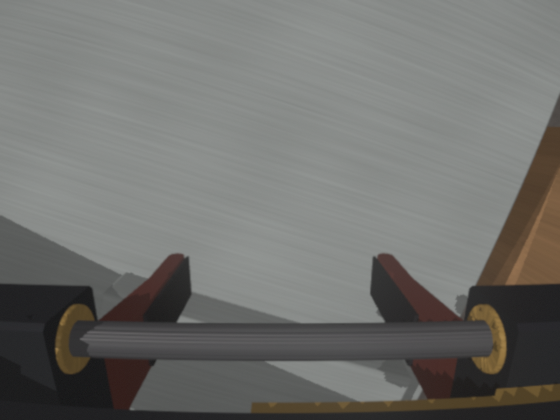

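The scene shows three white packs, at top-image pixels (425,193) large, (354,208) middle and (333,265) small. The jack platform is at about (253,172), the wheel at (192,176), the column top at (265,92) and jar_c at (310,152). Next I'll measure the packs and the jack.

```bash
python3 - <<'E'
from h import *
for nm in ('t0','s0'):
    o,d=load(nm); C=cloud(o,d)
    hsv=cv2.cvtColor(d['img'],cv2.COLOR_RGB2HSV)
    # height slice for packs
    z=C[:,:,2]; 
    m=((z>9)&(z<26)&(hsv[:,:,2]>120)).astype(np.uint8); m=cv2.morphologyEx(m,cv2.MORPH_OPEN,np.ones((3,3)))
    n,l,st,ce=cv2.connectedComponentsWithStats(m)
    for i in range(1,n):
        if st[i,4]<150: continue
        v,u=np.where(l==i); P=C[v,u]; r=cv2.minAreaRect(P[:,:2].astype(np.float32))
        print(nm,'px',ce[i].round(),'area',st[i,4],'z',np.median(P[:,2]).round(1),'rect',np.round(r[0],1),np.round(r[1],1),round(r[2],1))
    print('table z',np.median(z[(abs(C[:,:,0]-450)<100)&(abs(C[:,:,1])<250)]))
o,d=load('t0');
im=d['img'][:,:,::-1]
a=cv2.resize(im[70:230,150:350],None,fx=4,fy=4,interpolation=cv2.INTER_CUBIC)[:600,:800]; cv2.imwrite('pics/t0c.png',a)
a=cv2.resize(im[150:290,300:470],None,fx=4,fy=4,interpolation=cv2.INTER_CUBIC); cv2.imwrite('pics/t0p.png',a)
o,d=load('s0');im=d['img'][:,:,::-1]
a=cv2.resize(im[190:330,200:400],None,fx=4,fy=4,interpolation=cv2.INTER_CUBIC); cv2.imwrite('pics/s0c.png',a)
E
```

```text
t0 px [426. 176.] area 268 z 22.4 rect [ 493.7 -456.6] [62.4 54.6] 58.6
t0 px [354. 207.] area 866 z 16.1 rect [ 423.4 -266.1] [58.7 99.7] 63.6
t0 px [424. 194.] area 161 z 23.0 rect [ 451.9 -446.9] [27.6 66.1] 24.5
t0 px [329. 261.] area 151 z 12.2 rect [ 285.3 -197. ] [46.8 31.7] 13.7
table z 2.5092071119424872
table z 1.754333728772508
```

View pics/t0c.png

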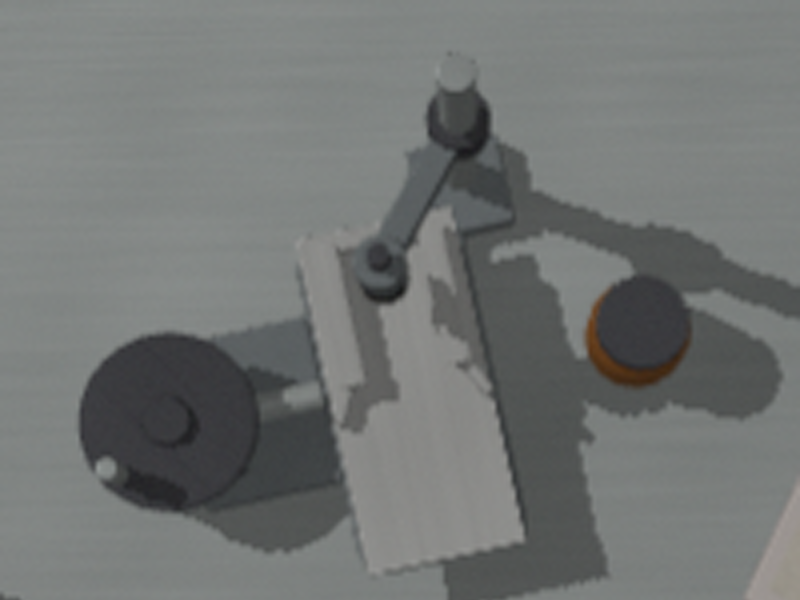

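View pics/t0p.png

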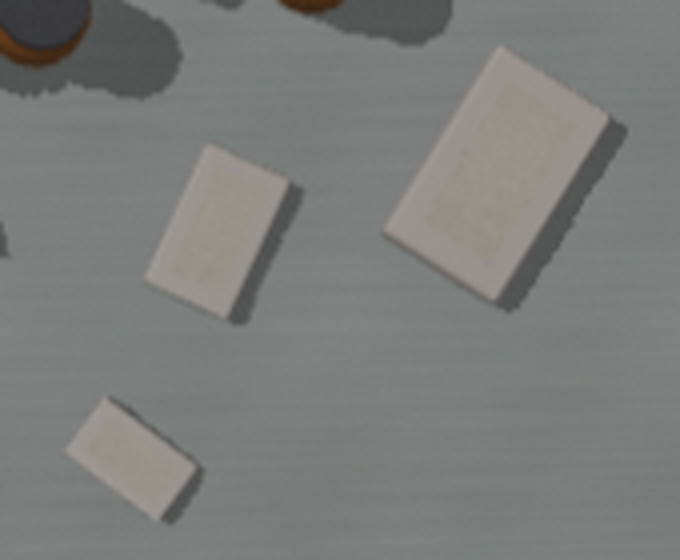

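View pics/s0c.png

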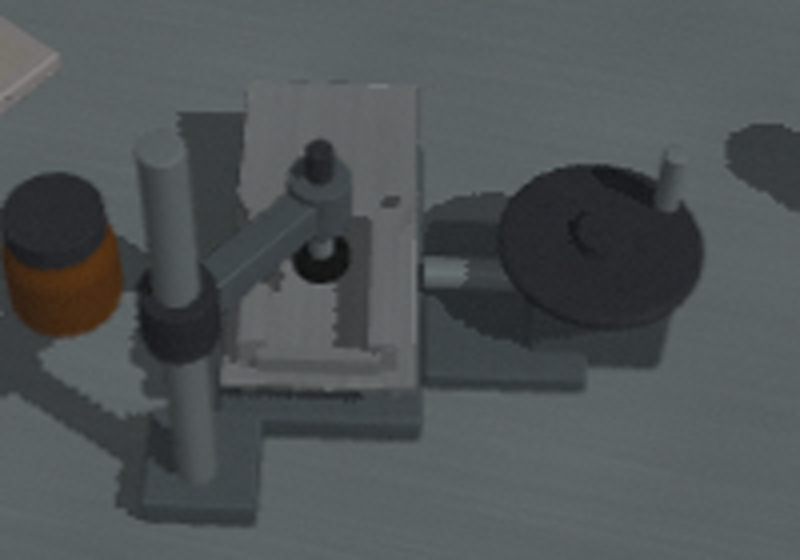

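The middle pack measures 58.7 x 99.7 mm at (423,-266), with its top at z = 16. That matches 100 x 60 x 16, and the other two don't. Next I'll fit the jack's frame.

```bash
python3 - <<'E'
from h import *
o,d=load('t0'); C=cloud(o,d); z=C[:,:,2]; img=d['img']; hsv=cv2.cvtColor(img,cv2.COLOR_RGB2HSV)
roi=np.zeros(z.shape,bool); roi[120:216,220:285]=1
p=C[185:205,250:268].reshape(-1,3); print('plate z',np.median(p,0), p[:,2].std())
zp=np.median(p[:,2])
m=(roi&(abs(z-zp)<8)&(hsv[:,:,2]>0)).astype(np.uint8)
n,l,st,ce=cv2.connectedComponentsWithStats(m); i=1+st[1:,4].argmax(); print(st[i],ce[i])
v,u=np.where(l==i); P=onplane(o,d,np.c_[u,v],zp); r=cv2.minAreaRect(P[:,:2].astype(np.float32)); print('plate rect',r); print(cv2.boxPoints(r))
# line fits of edges: left and right by row
L=[];Rr=[]
for row in range(140,200):
    us=np.where(l[row]==i)[0]
    if len(us)>10: L.append((us[0]-.5,row)); Rr.append((us[-1]+.5,row))
for nm,E in(('L',L),('R',Rr)):
    Q=onplane(o,d,np.array(E),zp)[:,:2].astype(np.float32); f=cv2.fitLine(Q,cv2.DIST_HUBER,0,.01,.01).ravel(); print(nm,f,np.degrees(np.arctan2(f[1],f[0])))
# wheel
m=((hsv[:,:,2]<75)).astype(np.uint8); m[:, :165]=0;m[:,216:]=0;m[:148]=0;m[202:]=0
n,l,st,ce=cv2.connectedComponentsWithStats(m); i=1+st[1:,4].argmax(); 
c=max(cv2.findContours((l==i).astype(np.uint8),0,1)[0],key=cv2.contourArea); h=cv2.convexHull(c)
Q=onplane(o,d,h.reshape(-1,2),70)[:,:2].astype(np.float32); print('wheel',cv2.minEnclosingCircle(Q),st[i],cv2.fitEllipse(Q))
zz=C[160:190,180:190,2]; print('wheel z',np.median(zz))
# pin
print('pin top', onplane(o,d,[(150+107/4-.4,70+466/4-.4)],111), 'from depth',C[184:190,173:180].reshape(-1,3)[C[184:190,173:180,2].argmax()])
# stamp head
print('head top depth',C[128:142,238:252].reshape(-1,3)[C[128:142,238:252,2].argmax()])
# jars
for (uu,vv) in ((310,152),(380,139),(131,225)):
    q=C[vv-6:vv+6,uu-6:uu+6].reshape(-1,3); print('jar',np.median(q,0))
E
```

```text
plate z [455.34932479 -22.60676515  62.11357389] 2.798419670719668
[ 234  129   48   85 2296] [254.86541812 178.94425087]
plate rect ((517.7665405273438, -9.350761413574219), (200.26670837402344, 99.71858978271484), 11.723795890808105)
[[409.591     19.121902]
 [429.8532   -78.51641 ]
 [625.9421   -37.823425]
 [605.6799    59.814888]]
L [ 9.9935734e-01 -3.5845287e-02  5.1646576e+02  2.9885605e+01] -2.0542238
R [ 9.1317075e-01  4.0757719e-01  5.1709399e+02 -5.0431961e+01] 24.052729
wheel ((497.02264404296875, 134.6186065673828), 65.32614135742188) [ 170  154   46   44 1659] ((502.218994140625, 131.50270080566406), (109.20562744140625, 132.72142028808594), 161.37803649902344)
wheel z 70.67987037784155
pin top [[475.09367094 172.49919922 111.        ]] from depth [472.72016378 175.21176264 114.00897272]
head top depth [ 359.01993126  -52.7504179  1399.8007737 ]
jar [ 558.79332533 -149.61200044   75.09649166]
jar [ 588.2599012  -324.1386727    75.17907146]
jar [385.67861408 292.02061522  75.46210858]
```

```bash
cat >> h.py <<'E'
def rot(o): return R.from_rotvec(o['orientation']).as_matrix()
YAW=np.radians(11.72); HOME=np.array([566.6,0.8])
def j2w(x,y):
    c,s=np.cos(YAW),np.sin(YAW); return HOME+np.array([c*x-s*y,s*x+c*y])
def w2j(p):
    c,s=np.cos(YAW),np.sin(YAW); q=np.array(p)[...,:2]-HOME; return np.stack([c*q[...,0]+s*q[...,1],-s*q[...,0]+c*q[...,1]],-1)
def plan(o,pos,jaw_deg,tilt=None):
    """dp (scaled) and turn (scaled) to point tool down with jaw axis (tool x) at heading jaw_deg (mod nothing)"""
    a=np.radians(jaw_deg); x=np.array([np.cos(a),np.sin(a),0]); y=np.array([0,0,-1.]); zz=np.cross(x,y)
    Rt=np.c_[x,y,zz]; w=R.from_matrix(Rt@rot(o).T).as_rotvec()
    return (np.array(pos)-o['ee_pos'])/80, w/np.pi
E
python3 - <<'E'
from h import *
o,d=load('w0'); M=rot(o); print('tool axes cols',M.round(3).tolist())
print('jaw heading',np.degrees(np.arctan2(M[1,0],M[0,0])),'z heading',np.degrees(np.arctan2(M[1,2],M[0,2])))
o,d=load('t0')
img=d['img'];C=cloud(o,d)
# pack via colour contour on plane z=16
g=cv2.cvtColor(img,cv2.COLOR_RGB2GRAY)
m=np.zeros_like(g); sub=g[180:236,330:380]; t,b=cv2.threshold(sub,0,255,cv2.THRESH_OTSU); m[180:236,330:380]=b
c=max(cv2.findContours(m,0,1)[0],key=cv2.contourArea).reshape(-1,2); Q=onplane(o,d,c,16)[:,:2].astype(np.float32); print('otsu',t,cv2.minAreaRect(Q))
# wheel center via ellipse of crop center
print('wheel',onplane(o,d,[(192,175.2)],70), 'pred',j2w(-30,150))
print('column pred',j2w(92,-62),'col top px->', onplane(o,d,[(264.2,88)],270))
# scene: wheel from scene
o,d=load('s0'); print('scene wheel',onplane(o,d,[(200+600/4,190+246/4)],70), 'pin top',onplane(o,d,[(200+677/4,190+152/4)],111))
print('stamp face scene px (321,262)/4: plane 100', w2j(onplane(o,d,[(200+321/4,190+262/4)],103)))
for n,(a,b) in dict(nl=(250,82),nr=(420,84),fr=(417,385),fl=(220,383)).items(): print(n,w2j(onplane(o,d,[(200+a/4,190+b/4)],62)), onplane(o,d,[(200+a/4,190+b/4)],62))
C=cloud(o,d); print('plate depth scene',np.median(C[215:225,268:272].reshape(-1,3),0))
E
```

```text
tool axes cols [[0.302, -0.0, 0.953], [-0.953, 0.001, 0.302], [-0.001, -1.0, -0.0]]
jaw heading -72.4201270173515 z heading 17.579873241019794
otsu 134.0 ((422.81243896484375, -264.4570617675781), (58.475730895996094, 96.74793243408203), 63.92323684692383)
wheel [[505.18118872 140.8029721   70.        ]] pred [506.75607662 141.57892184]
column pred [669.27598473 -41.21954497] col top px-> [[666.79414072 -42.67522923 270.        ]]
scene wheel [[509.81117227 144.76611781  70.        ]] pin top [[470.10112952 176.35145749 111.        ]]
stamp face scene px (321,262)/4: plane 100 [[15.46100631  3.90561222]]
nl [[-150.91351624  -45.0752937 ]] [[427.98883773 -73.99048856  62.        ]]
nr [[-152.52694344   55.80007202]] [[405.91832544  24.45408999  62.        ]]
fr [[61.08407671 54.38395533]] [[615.36363003  66.45811001  62.        ]]
fl [[ 63.5769548  -46.09716622]] [[638.21517593 -31.42180151  62.        ]]
plate depth scene [452.353006   -50.4006596   61.60637993]
```

>>> {"api": "jog_arm", "payload": {"steps": [{"dp": [0.2,0.33,0],"turn": [0,0,0.04],"claw": 1},{"dp": [0.4,0.66,0],"turn": [0,0,0.08],"claw": 1},{"dp": [0.6,1,0],"turn": [0,0,0.12],"claw": 1},{"dp": [0.6,1,0],"turn": [0,0,0.16],"claw": 1}]}}

```text
t: 0.48
ee_pos: [238.1, -510.7, 191.0]
orientation: [-1.485, 0.593, -0.588]
ft_force: [-0.1, -0.7, -0.8]
width: 88.1
```

>>> {"api": "jog_arm", "payload": {"steps": [{"dp": [0.2,0.33,0],"turn": [0,0,0.04],"claw": 1},{"dp": [0.4,0.66,0],"turn": [0,0,0.08],"claw": 1},{"dp": [0.6,1,0],"turn": [0,0,0.12],"claw": 1},{"dp": [0.6,1,0],"turn": [0,0,0.16],"claw": 1}]}}

```text
t: 0.82
ee_pos: [287.3, -426.3, 190.5]
orientation: [-1.556, 0.204, -0.197]
ft_force: [-0.3, 0.8, 0.4]
width: 88.1
```

>>> {"api": "jog_arm", "payload": {"steps": [{"dp": [0.2,0.33,0],"turn": [0,0,0.04],"claw": 1},{"dp": [0.4,0.66,0],"turn": [0,0,0.08],"claw": 1},{"dp": [0.6,1,0],"turn": [0,0,0.12],"claw": 1},{"dp": [0.6,1,0],"turn": [0,0,0.16],"claw": 1}]}}

```text
t: 1.15
ee_pos: [336.5, -342.4, 190.2]
orientation: [-1.556, -0.187, 0.197]
ft_force: [0.3, 0.0, -0.7]
width: 87.9
```

>>> {"api": "jog_arm", "payload": {"steps": [{"dp": [0.2,0.33,0],"turn": [0,0,0.04],"claw": 1},{"dp": [0.4,0.66,0],"turn": [0,0,0.08],"claw": 1},{"dp": [0.6,1,0],"turn": [0,0,0.12],"claw": 1},{"dp": [0.6,1,0],"turn": [0,0,0.16],"claw": 1}]}}

```text
t: 1.48
ee_pos: [385.9, -258.8, 190.0]
orientation: [-1.485, -0.576, 0.588]
ft_force: [-0.5, -0.6, 0.0]
width: 87.5
```

```bash
python3 - <<'E'
from h import *
o=ctrl.get_obs(); M=rot(o); print(o['ee_pos'],np.degrees(np.arctan2(M[1,0],M[0,0])))
print(plan(o,(400,-253,150),63.9))
E
```

```text
[ 385.89847443 -258.76032101  189.99826534] 42.677044959071566
(array([ 0.17626907,  0.07200401, -0.49997832]), array([-0.00056332, -0.00295746,  0.11790997]))
```

>>> {"api": "jog_arm", "payload": {"steps": [{"dp": [0.09,0.04,-0.25],"turn": [0,0,0.04],"claw": 1},{"dp": [0.18,0.07,-0.5],"turn": [0,0,0.08],"claw": 1},{"dp": [0.18,0.07,-0.5],"turn": [0,0,0.118],"claw": 1},{"dp": [0.18,0.07,-0.5],"turn": [0,0,0.118],"claw": 1}]}}

```text
t: 1.82
ee_pos: [399.8, -252.3, 148.9]
orientation: [-1.382, -0.864, 0.878]
ft_force: [-0.3, -0.2, 0.2]
width: 88.0
```

```bash
python3 - <<'E'
from h import *
o,d=grab('wrist','w1'); print(o['ee_pos'],o['t'])
E
```

```text
[ 399.81009201 -252.34972152  148.88710977] 1.8167
```

View pics/w1.png

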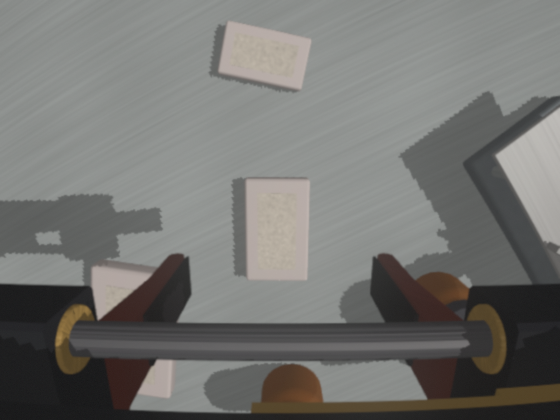

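The middle pack lies under the open jaws at pixels (246..310, 178..280). The small pack is at the top (265,55) and the large one at lower left.

```bash
python3 - <<'E'
from h import *
o,d=load('w1'); g=cv2.cvtColor(d['img'],cv2.COLOR_RGB2HSV)
s=g[165:295,228:325]; m=np.zeros((420,560),np.uint8); t,b=cv2.threshold(s[:,:,2],0,255,cv2.THRESH_OTSU); m[165:295,228:325]=b
c=max(cv2.findContours(m,0,1)[0],key=cv2.contourArea).reshape(-1,2)
Q=onplane(o,d,c,16)[:,:2].astype(np.float32); r=cv2.minAreaRect(Q); print(t,r)
print('depth z',np.median(bydepth(o,d,[(277,200),(290,250),(260,230)])[:,2]))
cen=np.array(r[0]); a=np.radians(153.9)
print(cen+25*np.array([np.cos(a),np.sin(a)]))
# jaw heading for this
print(plan(o,[*(cen+25*np.array([np.cos(a),np.sin(a)])),3],r[2] if r[1][0]<r[1][1] else r[2]-90+0))
E
```

```text
159.0 ((419.4367980957031, -265.0917663574219), (57.84934616088867, 97.09308624267578), 63.77109909057617)
depth z 16.676342039821463
[ 396.9861087  -254.09328711]
(array([-0.03529979, -0.02179457, -1.82358887]), array([-0.00044862, -0.00367157, -0.00255818]))
```

>>> {"api": "jog_arm", "payload": {"steps": [{"dp": [-0.035,-0.022,-0.4],"turn": [0,0,0],"claw": 1},{"dp": [-0.035,-0.022,-0.8],"turn": [0,-0.003,-0.002],"claw": 1},{"dp": [-0.035,-0.022,-1],"turn": [0,-0.003,-0.002],"claw": 1},{"dp": [-0.035,-0.022,-1],"turn": [0,-0.003,-0.002],"claw": 1}]}}

```text
t: 2.2
ee_pos: [395.3, -253.6, 67.3]
orientation: [-1.389, -0.856, 0.86]
ft_force: [-0.5, -0.3, -0.8]
width: 87.9
```

>>> {"api": "jog_arm", "payload": {"steps": [{"dp": [0,0,-0.4],"turn": [0,0,0],"claw": 1},{"dp": [0,0,-0.7],"turn": [0,0,0],"claw": 1},{"dp": [0,0,-0.81],"turn": [0,0,0],"claw": 1},{"dp": [0,0,-0.81],"turn": [0,0,0],"claw": 1}]}}

```text
t: 2.53
ee_pos: [394.8, -253.4, 1.9]
orientation: [-1.388, -0.853, 0.859]
ft_force: [0.0, 1.0, 1.1]
width: 87.9
```

>>> {"api": "jog_arm", "payload": {"steps": [{"dp": [0,0,0.01],"turn": [0,0,0],"claw": 0},{"dp": [0,0,0.01],"turn": [0,0,0],"claw": 0},{"dp": [0,0,0.01],"turn": [0,0,0],"claw": 0},{"dp": [0,0,0.01],"turn": [0,0,0],"claw": 0},{"dp": [0,0,0.01],"turn": [0,0,0],"claw": 0},{"dp": [0,0,0.01],"turn": [0,0,0],"claw": 0}]}}

```text
t: 3.03
ee_pos: [395.1, -253.7, 3.3]
orientation: [-1.389, -0.854, 0.858]
ft_force: [-0.7, 0.4, -0.3]
width: 51.4
```

>>> {"api": "jog_arm", "payload": {"steps": [{"dp": [0,0,0.3],"turn": [0,0,0],"claw": 0},{"dp": [0,0,0.6],"turn": [0,0,0],"claw": 0},{"dp": [0,0,0.95],"turn": [0,0,0],"claw": 0},{"dp": [0,0,0.95],"turn": [0,0,0],"claw": 0}]}}

```text
t: 3.37
ee_pos: [397.5, -255.3, 83.3]
orientation: [-1.395, -0.857, 0.857]
ft_force: [0.7, 0.1, 0.7]
width: 24.9
```

>>> {"api": "jog_arm", "payload": {"steps": [{"dp": [0,0,0.3],"turn": [0,0,0],"claw": 0},{"dp": [0,0,0.6],"turn": [0,0,0],"claw": 0},{"dp": [0,0,0.75],"turn": [0,0,0],"claw": 0},{"dp": [0,0,0.75],"turn": [0,0,0],"claw": 0}]}}

```text
t: 3.7
ee_pos: [399.0, -256.3, 145.5]
orientation: [-1.4, -0.859, 0.856]
ft_force: [0.3, 0.7, 0.3]
width: 1.2
```

```bash
python3 - <<'E'
from h import *
o,d=grab('wrist','w2'); print(o['ee_pos'],o['t'],o['width'],o['ft_force'])
p=j2w(-50-20-28-65,0); print('above front',p, plan(o,[*j2w(-135,0),142],101.72))
E
```

```text
[ 399.01205692 -256.27888021  145.52125441] 3.7 1.1643409695406448 [0.26893808 0.68799403 0.26870369]
above front [406.99822973 -32.31004269] (array([ 0.44253035,  2.87070565, -0.04401568]), array([0.00035859, 0.0014101 , 0.21450771]))
```

View pics/w2.png

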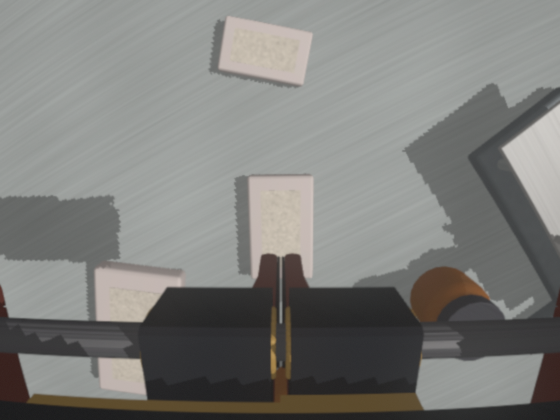

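The fingers closed to 1 mm, so the pack wasn't between them. I'll find out why before moving again.

```bash
python3 - <<'E'
from h import *
o1,d1=load('w1');o,d=load('w2')
g=cv2.cvtColor(d['img'],cv2.COLOR_RGB2HSV)
m=((g[:,:,1]<40)&(g[:,:,2]>150)).astype(np.uint8); m[:165]=0;m[:,:240]=0;m[:,325:]=0;m[:170]=0
c=max(cv2.findContours(m,0,1)[0],key=cv2.contourArea).reshape(-1,2)
r=cv2.minAreaRect(onplane(o,d,c,16)[:,:2].astype(np.float32)); print(r)
print('TCP px now',project(o,d,[o['ee_pos']]), 'point below TCP on table z16', project(o,d,[[*o['ee_pos'][:2],16]]))
print('TCP px open',project(o1,d1,[o1['ee_pos'],[394.8,-253.4,16],[419,-265,16]]))
T=cam2world(o,d);print('cam pos',T[:3,3],'axis',T[:3,2], 'z tool',rot(o)[:,2])
print('small/large in w2', onplane(o,d,[(265,50)],12), onplane(o,d,[(138,320)],22))
o2,d2=grab('top','t1');o3,d3=grab('scene','s1')
E
```

```text
((420.0833435058594, -265.0799255371094), (81.20789337158203, 110.72107696533203), 63.02340316772461)
TCP px now [[280.24590596 254.70362042]] point below TCP on table z16 [[280.24842355 205.8675719 ]]
TCP px open [[280.23059883 254.69056372]
 [277.29442558 202.93023525]
 [277.46563807 231.20515375]]
cam pos [ 336.99688245 -224.72493603  337.30536526] axis [ 0.22841376 -0.11585205 -0.9666465 ] z tool [-0.89185668  0.45229616 -0.00445448]
small/large in w2 [[ 274.15100592 -207.16184746   12.        ]] [[ 436.75771189 -434.05912814   22.        ]]
```

View pics/t1.png

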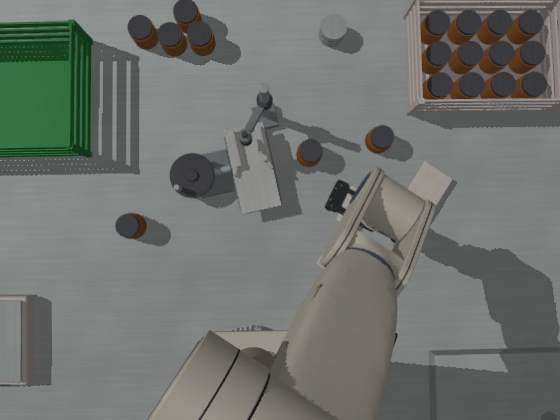

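View pics/s1.png

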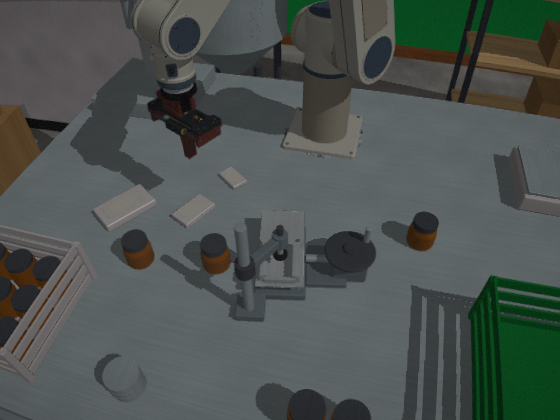

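```bash
python3 - <<'E'
from h import *
o,d=load('s1'); o2,d2=load('t1')
print(o['ee_pos'],'scene',project(o,d,[o['ee_pos']]),'top',project(o2,d2,[o2['ee_pos']]))
im=d['img'][:,:,::-1]; cv2.imwrite('pics/s1c.png',cv2.resize(im[70:240,90:270],None,fx=4,fy=3.5,interpolation=cv2.INTER_CUBIC)[:600])
im=d2['img'][:,:,::-1]; cv2.imwrite('pics/t1c.png',cv2.resize(im[150:270,290:450],None,fx=5,fy=5,interpolation=cv2.INTER_CUBIC))
# finger tip depth in wrist
o,d=load('w2'); C=cloud(o,d)
for px in ((270,262),(292,262),(268,275),(295,275),(281,240)): 
    P=C[px[1],px[0]]; print(px,P, rot(o).T@(P-o['ee_pos']))
E
```

```text
[ 397.43824521 -255.19085332  142.97204476] scene [[191.57505722 165.09611801]] top [[358.21982016 214.86550781]]
(270, 262) [ 386.53547841 -255.01761915  187.19511534] [ -4.54006501 -41.72319173  11.51214822]
(292, 262) [ 391.15557393 -246.42291763  186.62469211] [  5.21522212 -41.15682691  11.2815766 ]
(268, 275) [ 386.49550905 -255.4767873   201.33697579] [ -4.97503946 -55.86392047  11.27712059]
(295, 275) [ 391.2868934  -245.66128718  201.76246486] [  5.94598907 -56.29584573  11.44151013]
(281, 240) [ 428.50488661 -270.49630304   15.18245903] [  0.72769511 130.48295391 -32.15327191]
```

View pics/s1c.png

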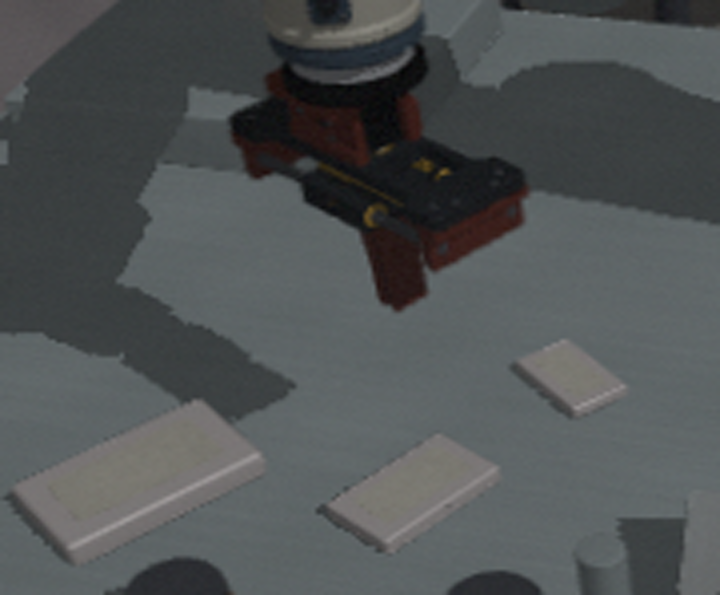

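View pics/t1c.png

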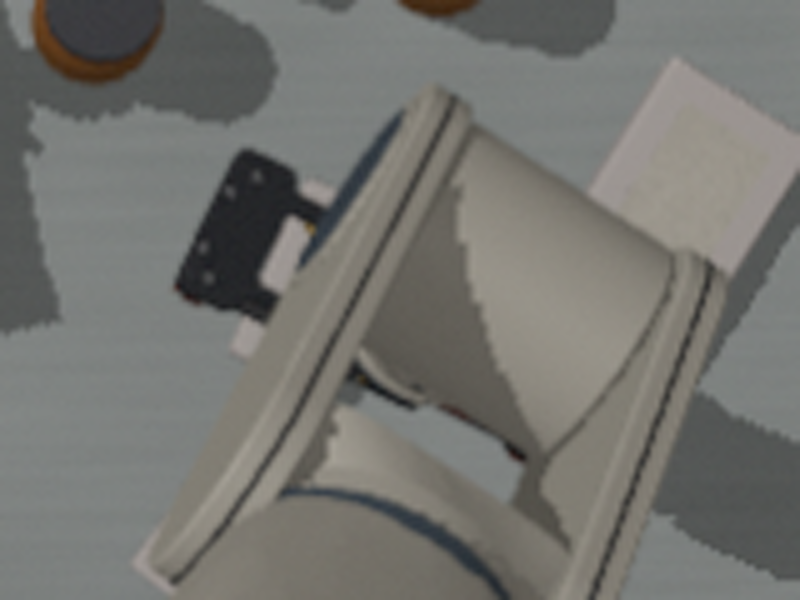

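```bash
python3 - <<'E'
from h import *
for nm in('w1','w2','s1'):
    o,d=load(nm); C=cloud(o,d); L=(C-o['ee_pos'])@rot(o)
    if nm=='s1': m=(abs(L[:,:,0])<60)&(abs(L[:,:,2])<25)&(L[:,:,1]<60)&(L[:,:,1]>-70)
    else: m=(L[:,:,1]<40)&(abs(L[:,:,2])<30)&(L[:,:,1]>-70)&(abs(L[:,:,0])<60)
    P=L[m]; print(nm,m.sum(),'y max',np.sort(P[:,1])[-8:].round(1),np.percentile(P[:,2],[1,50,99]).round(1))
    v,u=np.where(m); k=P[:,1].argsort()[-5:]; print(np.c_[u,v][k].tolist(),P[k].round(1).tolist())
E
```

```text
w1 3933 y max [-29.8 -29.7 -29.7 -29.6 -29.6 -29.3 -29.2 -28.4] [-9.3  8.  12. ]
[[371, 277], [191, 285], [189, 263], [370, 285], [370, 286]] [[44.2, -29.6, -1.1], [-43.8, -29.6, -5.2], [-44.0, -29.3, 6.2], [44.1, -29.2, -5.5], [44.4, -28.4, -6.4]]
w2 1532 y max [-30.6 -30.6 -30.5 -30.5 -30.5 -30.4 -30.3 -29.9] [ 9.4 11.3 11.9]
[[282, 257], [284, 257], [296, 254], [263, 254], [291, 254]] [[0.8, -30.5, 9.8], [1.8, -30.5, 9.7], [7.5, -30.4, 11.2], [-8.2, -30.3, 11.2], [5.1, -29.9, 11.0]]
s1 163 y max [-33.6 -32.8 -32.7 -31.8 -31.7 -31.1 -30.9 -30.2] [-11.7  -5.5  13.5]
[[194, 155], [185, 155], [189, 158], [186, 156], [188, 157]] [[9.2, -31.8, 5.7], [-7.3, -31.7, -7.8], [7.8, -31.1, -8.6], [-3.5, -30.9, -8.1], [2.2, -30.2, -7.0]]
```

Two cameras agree that the fingertips sit 30 mm behind the reported TCP: tool y is -29 to -30 in the wrist view and -30 in the scene view. That means the first close happened above the 16 mm pack. The pack hasn't moved. From here I'll use tip z = ee z + 30, descend again and watch the force.

>>> {"api": "jog_arm", "payload": {"steps": [{"dp": [0,0.01,0],"turn": [0,0,0],"claw": 1},{"dp": [0,0.01,-0.2],"turn": [0,0,0],"claw": 1},{"dp": [0,0.01,-0.4],"turn": [0,0,0],"claw": 1},{"dp": [0,0.01,-0.6],"turn": [0,0,0],"claw": 1},{"dp": [0,0.01,-0.8],"turn": [0,0,0],"claw": 1},{"dp": [0,0.01,-1],"turn": [0,0,0],"claw": 1},{"dp": [0,0.01,-1],"turn": [0,0,0],"claw": 1}]}}

```text
t: 4.43
ee_pos: [394.4, -252.3, 58.9]
orientation: [-1.387, -0.853, 0.859]
ft_force: [-0.6, 0.8, -0.0]
width: 43.5
```

```bash
python3 - <<'E'
from h import *
o,d=grab('wrist','w3'); print(o['ee_pos'],o['t'],o['width'])
C=cloud(o,d); L=(C-o['ee_pos'])@rot(o); m=(L[:,:,1]<-15)&(abs(L[:,:,2])<30)&(L[:,:,1]>-70)&(abs(L[:,:,0])<60); print('tip y',np.sort(L[m][:,1])[-5:])
g=cv2.cvtColor(d['img'],cv2.COLOR_RGB2HSV); m=((g[:,:,1]<40)&(g[:,:,2]>150)&(C[:,:,2]>8)&(C[:,:,2]<26)).astype(np.uint8)
n,l,st,ce=cv2.connectedComponentsWithStats(m)
for i in range(1,n):
    if st[i,4]>1500:
        v,u=np.where(l==i); Q=onplane(o,d,np.c_[u,v],16)[:,:2].astype(np.float32); r=cv2.minAreaRect(Q);print(st[i],r)
E
```

```text
[ 394.41682091 -252.31371944   58.87001645] 4.4333 43.5167229421506
tip y [-30.04736199 -30.00729322 -29.75106187 -29.66284565 -29.26046655]
[ 194    0  128   81 8106] ((275.2306823730469, -207.45278930664062), (72.33440399169922, 42.99484634399414), 52.09332275390625)
[  236   201    87   122 10025] ((414.16058349609375, -263.03411865234375), (58.07862091064453, 89.34601593017578), 63.74809646606445)
```

View pics/w3.png

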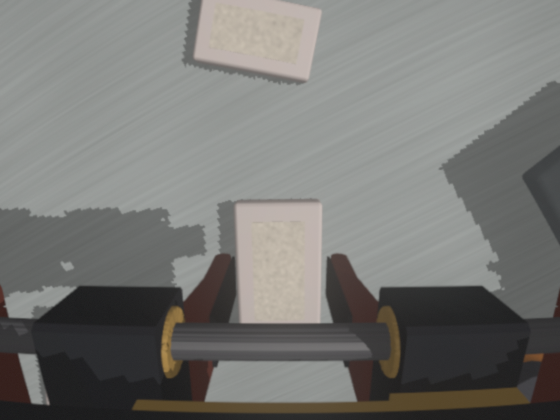

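>>> {"api": "jog_arm", "payload": {"steps": [{"dp": [0.03,-0.02,0],"turn": [0,0,0],"claw": 1},{"dp": [0.03,-0.02,0],"turn": [0,0,0],"claw": 1},{"dp": [0.03,-0.02,0],"turn": [0,0,0],"claw": 1},{"dp": [0.03,-0.02,0],"turn": [0,0,0],"claw": 1},{"dp": [0.03,-0.02,0],"turn": [0,0,0],"claw": 1},{"dp": [0.03,-0.02,0],"turn": [0,0,0],"claw": 1},{"dp": [0.03,-0.02,-0.2],"turn": [0,0,0],"claw": 1},{"dp": [0.03,-0.02,-0.4],"turn": [0,0,0],"claw": 1},{"dp": [0.03,-0.02,-0.6],"turn": [0,0,0],"claw": 1},{"dp": [0.03,-0.02,-0.8],"turn": [0,0,0],"claw": 1},{"dp": [0.03,-0.02,-0.8],"turn": [0,0,0],"claw": 1}]}}

```text
t: 5.4
ee_pos: [396.2, -253.5, -5.6]
orientation: [-1.386, -0.852, 0.859]
ft_force: [-0.3, 0.2, 0.1]
width: 88.0
```

```bash
python3 - <<'E'
from h import *
o=ctrl.get_obs(); print(o['ee_pos'],o['width'],o['ft_force'],plan(o,(397,-254,-27.5),63.75))
E
```

```text
[ 396.16903541 -253.50144162   -5.64318826] 87.95096098467248 [-0.33200887  0.21196991  0.05327198] (array([ 0.01038706, -0.00623198, -0.27321015]), array([-0.00189653, -0.0027957 ,  0.0035766 ]))
```

>>> {"api": "jog_arm", "payload": {"steps": [{"dp": [0.01,-0.01,-0.1],"turn": [0,-0.003,0.003],"claw": 1},{"dp": [0.01,-0.01,-0.2],"turn": [0,-0.003,0.003],"claw": 1},{"dp": [0.01,-0.01,-0.26],"turn": [0,-0.003,0.003],"claw": 1},{"dp": [0.01,-0.01,-0.26],"turn": [0,-0.003,0.003],"claw": 1}]}}

```text
t: 5.73
ee_pos: [396.7, -254.2, -26.8]
orientation: [-1.387, -0.866, 0.861]
ft_force: [-0.6, 0.5, -0.2]
width: 87.8
```

>>> {"api": "jog_arm", "payload": {"steps": [{"dp": [0,0,0],"turn": [0,0,0],"claw": 0},{"dp": [0,0,0],"turn": [0,0,0],"claw": 0},{"dp": [0,0,0],"turn": [0,0,0],"claw": 0},{"dp": [0,0,0],"turn": [0,0,0],"claw": 0},{"dp": [0,0,0],"turn": [0,0,0],"claw": 0},{"dp": [0,0,0],"turn": [0,0,0],"claw": 0},{"dp": [0,0,0],"turn": [0,0,0],"claw": 0}]}}

```text
t: 6.32
ee_pos: [396.9, -254.3, -26.5]
orientation: [-1.387, -0.866, 0.86]
ft_force: [-0.2, 1.0, 5.2]
width: 59.7
```

The gripper now holds the pack at a width of 59.7. I'll lift it and carry it over.

>>> {"api": "jog_arm", "payload": {"steps": [{"dp": [0,0,0.25],"turn": [0,0,0],"claw": 0},{"dp": [0,0,0.5],"turn": [0,0,0],"claw": 0},{"dp": [0,0,0.75],"turn": [0,0,0],"claw": 0},{"dp": [0,0,1],"turn": [0,0,0],"claw": 0},{"dp": [0,0,1],"turn": [0,0,0],"claw": 0}]}}

```text
t: 6.73
ee_pos: [398.5, -255.4, 56.2]
orientation: [-1.392, -0.868, 0.859]
ft_force: [0.4, -0.4, -0.2]
width: 60.0
```

>>> {"api": "jog_arm", "payload": {"steps": [{"dp": [0,0.25,0.2],"turn": [0,0,0],"claw": 0},{"dp": [0,0.5,0.4],"turn": [0,0,0.03],"claw": 0},{"dp": [0,0.75,0.5],"turn": [0,0,0.06],"claw": 0},{"dp": [0,1,0.5],"turn": [0,0,0.09],"claw": 0},{"dp": [0,1,0.5],"turn": [0,0,0.12],"claw": 0}]}}

```text
t: 7.15
ee_pos: [397.3, -172.6, 95.7]
orientation: [-1.241, -1.156, 1.147]
ft_force: [-0.9, 0.9, -2.4]
width: 59.6
```

>>> {"api": "jog_arm", "payload": {"steps": [{"dp": [0,0.25,0],"turn": [0,0,0.03],"claw": 0},{"dp": [0,0.5,0],"turn": [0,0,0.06],"claw": 0},{"dp": [0,0.75,0],"turn": [0,0,0.09],"claw": 0},{"dp": [0,1,0],"turn": [0,0,0.09],"claw": 0},{"dp": [0,1,0],"turn": [0,0,0.09],"claw": 0}]}}

```text
t: 7.57
ee_pos: [395.9, -90.2, 94.7]
orientation: [-1.097, -1.362, 1.356]
ft_force: [-0.8, -0.6, -2.3]
width: 59.5
```

```bash
python3 - <<'E'
from h import *
o,d=grab('wrist','w4'); print(o['t'],o['ee_pos'],o['width'])
print(plan(o,[*j2w(-140,0),65],101.72))
E
```

```text
7.5667 [395.91485124 -90.22848845  94.71355399] 59.54359293231396
(array([ 0.42004842,  0.78238019, -0.37141942]), array([-0.00229153, -0.00097863, -0.00095288]))
```

View pics/w4.png

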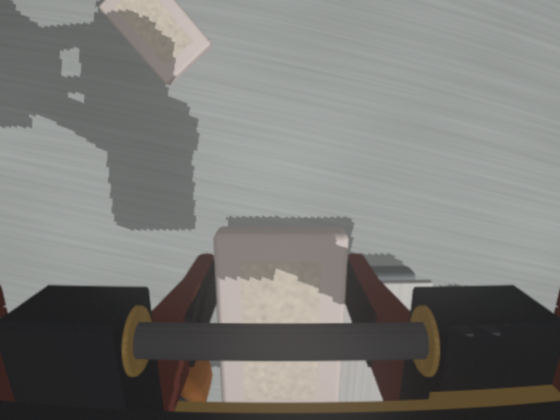

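```bash
python3 - <<'E'
from h import *
for nm,px in (('w1',(497,155)),('w2',(502,149))):
    o,d=load(nm); print(nm,onplane(o,d,[px],62),w2j(onplane(o,d,[px],62)))
    im=d['img'][80:300,440:560,::-1]; cv2.imwrite('pics/%sc.png'%nm,cv2.resize(im,None,fx=2.7,fy=2.7,interpolation=cv2.INTER_CUBIC))
o,d=load('w4'); C=cloud(o,d)
for px in ((282,240),(282,270),(282,300),(282,380)): print(px,((C[px[1],px[0]]-o['ee_pos'])@rot(o)).round(1))
print('rear edge', (onplane(o,d,[(282,229)],o['ee_pos'][2]+42.5)-o['ee_pos'])@rot(o))
E
```

```text
w1 [[427.37699221 -76.04759011  62.        ]] [[-151.93046315  -46.9652251 ]]
w2 [[427.5340858  -77.45168172  62.        ]] [[-152.06185652  -48.37195444]]
(282, 240) [  0.8 -42.4  21.8]
(282, 270) [  0.8 -42.    7.7]
(282, 300) [  0.8 -43.1  -6.4]
(282, 380) [  0.8 -41.8 -51. ]
rear edge [[  0.81659815 -42.45391187  26.76250416]]
```

View pics/w1c.png

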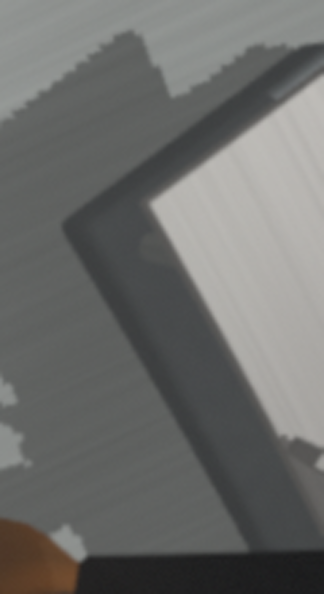

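```bash
sed -i 's/HOME=np.array(\[566.6,0.8\])/HOME=np.array([564.7,2.65])/' h.py; python3 - <<'E'
from h import *
o,d=load('w1')
m=(d['img'][:,:,1]>125).astype(np.uint8)
E=[(np.where(d['img'][r,470:560,1]>140)[0][0]+470,r) for r in range(165,235,3)]
Q=onplane(o,d,E,62)[:,:2].astype(np.float32); f=cv2.fitLine(Q,cv2.DIST_HUBER,0,.01,.01).ravel(); print('yaw right edge',np.degrees(np.arctan2(f[1],f[0])),w2j(Q)[::4])
o=ctrl.get_obs();print(plan(o,[*j2w(-137,0),50],101.72))
E
```

```text
yaw right edge 11.787397 [[-141.58338446  -50.41203587]
 [-129.61927571  -50.36145791]
 [-117.38731439  -50.25408875]
 [-104.86602299  -50.08660773]
 [ -92.58611608  -50.58299334]
 [ -79.42691787  -50.29469964]]
(array([ 0.42543023,  0.82818969, -0.56149299]), array([-0.00206947, -0.00071266, -0.00105471]))
```

>>> {"api": "jog_arm", "payload": {"steps": [{"dp": [0.1,0.25,0],"turn": [-0.002,0,0],"claw": 0},{"dp": [0.2,0.5,-0.1],"turn": [-0.002,0,0],"claw": 0},{"dp": [0.35,0.75,-0.25],"turn": [-0.002,0,0],"claw": 0},{"dp": [0.425,0.83,-0.45],"turn": [-0.002,0,0],"claw": 0},{"dp": [0.425,0.83,-0.56],"turn": [-0.002,0,0],"claw": 0},{"dp": [0.425,0.83,-0.56],"turn": [-0.002,0,0],"claw": 0}]}}

```text
t: 8.12
ee_pos: [429.0, -25.3, 48.2]
orientation: [-1.098, -1.357, 1.363]
ft_force: [-0.8, -0.2, -2.6]
width: 59.9
```

```bash
python3 - <<'E'
from h import *
o,d=grab('scene','s2'); print(o['t'],o['ee_pos'],o['width'],o['ft_force'],w2j(o['ee_pos']),plan(o,[*j2w(-137,0),36],101.75))
im=d['img'][:,:,::-1]; cv2.imwrite('pics/s2c.png',cv2.resize(im[130:310,200:400],None,fx=4,fy=3.3,interpolation=cv2.INTER_CUBIC))
E
```

```text
8.1167 [428.98263942 -25.31115057  48.19963737] 59.85047553247839 [-0.8456491  -0.23896754 -2.57411631] [-138.56764352    0.18992928] (array([ 0.01966927,  0.0016558 , -0.15249547]), array([-0.00012839, -0.00200121, -0.00107201]))
```

View pics/s2c.png

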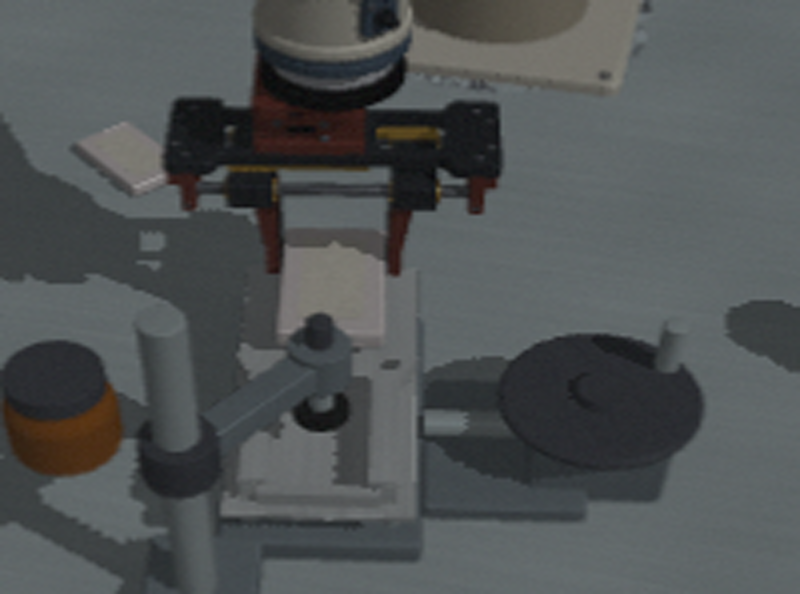

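The pack is held level just above the bare plate, roughly centred across it and short of the lead-ins. I'll lower it, watching the force.

>>> {"api": "jog_arm", "payload": {"steps": [{"dp": [0.01,0,-0.06],"turn": [0,-0.001,0],"claw": 0},{"dp": [0.01,0,-0.1],"turn": [0,-0.001,0],"claw": 0},{"dp": [0.01,0,-0.13],"turn": [0,-0.001,0],"claw": 0},{"dp": [0.01,0,-0.13],"turn": [0,-0.001,0],"claw": 0}]}}

```text
t: 8.5
ee_pos: [429.6, -26.1, 38.5]
orientation: [-1.102, -1.358, 1.361]
ft_force: [-0.3, -0.1, -1.9]
width: 59.3
```

>>> {"api": "jog_arm", "payload": {"steps": [{"dp": [0,0,-0.02],"turn": [0,0,0],"claw": 0},{"dp": [0,0,-0.02],"turn": [0,0,0],"claw": 0}]}}

```text
t: 8.67
ee_pos: [429.6, -26.2, 36.9]
orientation: [-1.102, -1.358, 1.36]
ft_force: [0.4, 0.0, -1.0]
width: 59.8
```

>>> {"api": "jog_arm", "payload": {"steps": [{"dp": [0,0,-0.02],"turn": [0,0,0],"claw": 0},{"dp": [0,0,-0.02],"turn": [0,0,0],"claw": 0}]}}

```text
t: 8.83
ee_pos: [429.8, -26.3, 35.5]
orientation: [-1.103, -1.358, 1.36]
ft_force: [-0.3, -1.1, 0.0]
width: 59.7
```

>>> {"api": "jog_arm", "payload": {"steps": [{"dp": [0,0,-0.02],"turn": [0,0,0],"claw": 0},{"dp": [0,0,-0.02],"turn": [0,0,0],"claw": 0}]}}

```text
t: 9.0
ee_pos: [430.0, -26.3, 35.0]
orientation: [-1.103, -1.358, 1.36]
ft_force: [-4.2, -1.0, 18.5]
width: 60.0
```

>>> {"api": "jog_arm", "payload": {"steps": [{"dp": [0,0,0.01],"turn": [0,0,0],"claw": 0},{"dp": [0.1,0.028,0.01],"turn": [0,0,0],"claw": 0},{"dp": [0.2,0.05,0.01],"turn": [0,0,0],"claw": 0},{"dp": [0.3,0.07,0.01],"turn": [0,0,0],"claw": 0},{"dp": [0.4,0.09,0.01],"turn": [0,0,0],"claw": 0},{"dp": [0.43,0.096,0.01],"turn": [0,0,0],"claw": 0},{"dp": [0.43,0.096,0.01],"turn": [0,0,0],"claw": 0}]}}

```text
t: 9.58
ee_pos: [465.5, -18.5, 35.6]
orientation: [-1.103, -1.359, 1.36]
ft_force: [0.3, -0.1, -1.1]
width: 59.9
```

```bash
python3 - <<'E'
from h import *
o,d=grab('scene','s3'); print(o['t'],o['ee_pos'],o['width'],o['ft_force'],o['moment'],w2j(o['ee_pos']),plan(o,[*j2w(-70,0),36],101.75))
im=d['img'][:,:,::-1]; cv2.imwrite('pics/s3c.png',cv2.resize(im[150:310,210:350],None,fx=5,fy=3.7,interpolation=cv2.INTER_CUBIC))
E
```

```text
9.5833 [465.47644855 -18.47599403  35.62019131] 59.92107937684369 [ 0.28455729 -0.13986332 -1.13014581] [ 0.10165282 -0.08057668  0.01739333] [-101.44623944   -0.53036823] (array([0.38353642, 0.08633697, 0.00474761]), array([-4.28586978e-05, -3.94997674e-04, -5.89451319e-04]))
```

View pics/s3c.png

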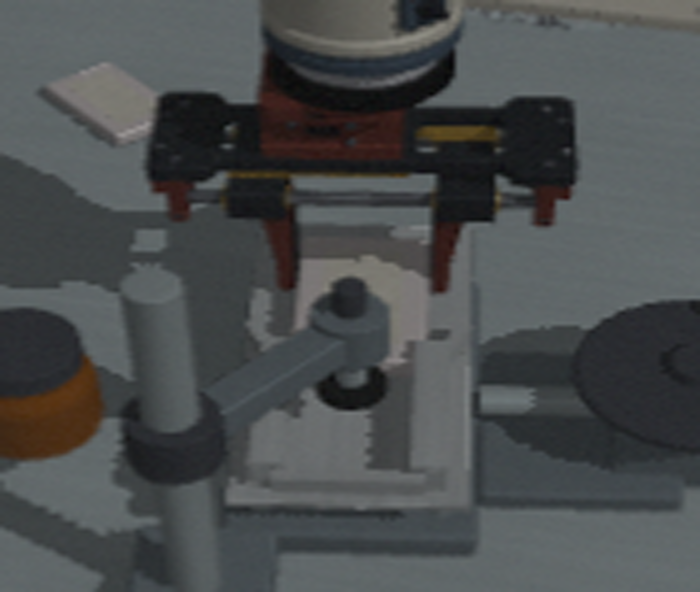

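The front end is entering the rails and there's no side load. I'll carry on to tip x of about -71.

>>> {"api": "jog_arm", "payload": {"steps": [{"dp": [0.1,0.022,0],"turn": [0,0,0],"claw": 0},{"dp": [0.2,0.043,0],"turn": [0,0,0],"claw": 0},{"dp": [0.3,0.065,0],"turn": [0,0,0],"claw": 0},{"dp": [0.37,0.08,0],"turn": [0,0,0],"claw": 0},{"dp": [0.37,0.08,0],"turn": [0,0,0],"claw": 0}]}}

```text
t: 10.05
ee_pos: [496.2, -11.9, 35.7]
orientation: [-1.104, -1.36, 1.36]
ft_force: [0.3, -0.4, -1.7]
width: 59.5
```

>>> {"api": "jog_arm", "payload": {"steps": [{"dp": [0,0,0],"turn": [0,0,0],"claw": 1},{"dp": [0,0,0],"turn": [0,0,0],"claw": 1},{"dp": [0,0,0],"turn": [0,0,0],"claw": 1},{"dp": [0,0,0.1],"turn": [0,0,0],"claw": 1},{"dp": [0,0,0.4],"turn": [0,0,0],"claw": 1},{"dp": [-0.2,-0.04,0.6],"turn": [0,0,0],"claw": 1},{"dp": [-0.4,-0.08,0.6],"turn": [0,0,0],"claw": 0},{"dp": [-0.7,-0.15,0.6],"turn": [0,0,0],"claw": 0},{"dp": [-0.7,-0.15,0.6],"turn": [0,0,0],"claw": 0}]}}

```text
t: 10.8
ee_pos: [435.4, -24.2, 83.9]
orientation: [-1.101, -1.357, 1.361]
ft_force: [-0.7, 0.8, -0.7]
width: 71.1
```

```bash
python3 - <<'E'
from h import *
o,d=grab('wrist','w5'); print(o['t'],o['ee_pos'],o['width'],o['ft_force'],w2j(o['ee_pos']))
E
```

```text
10.8 [435.41057312 -24.16035282  83.93319246] 71.06513828779615 [-0.65596775  0.80703446 -0.70934953] [-1.32039959e+02  1.10347953e-02]
```

View pics/w5.png

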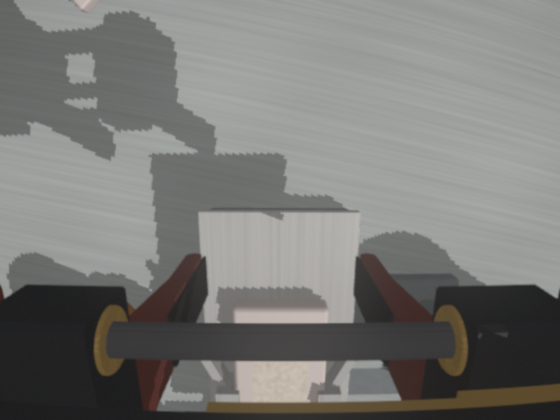

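```bash
python3 - <<'E'
from h import *
o,d=load('w5'); e=onplane(o,d,[(236,309),(281,309),(326,309)],78); print(e,w2j(e)); e=onplane(o,d,[(201,212),(358,212)],62); print(w2j(e))
o=ctrl.get_obs(); print(plan(o,[*j2w(-128,0),36],101.75))
E
```

```text
[[477.25963508 -42.79650773  78.        ]
 [471.63965124 -16.07058598  78.        ]
 [466.1776339   10.70878933  78.        ]] [[-94.84891316 -26.73735504]
 [-94.92291905   0.57296599]
 [-94.83139375  27.90353859]]
[[-151.53880857  -48.19124386]
 [-151.57916088   47.51550409]]
(array([ 0.01764229,  0.00935643, -0.60232468]), array([-7.81623494e-05, -4.87298956e-04, -3.92763556e-04]))
```

>>> {"api": "jog_arm", "payload": {"steps": [{"dp": [0.0,0.01,0],"turn": [0,0,0],"claw": 0},{"dp": [0.0,0.01,0],"turn": [0,0,0],"claw": 0},{"dp": [0.0,0.01,0],"turn": [0,0,0],"claw": 0},{"dp": [0.0,0.01,0],"turn": [0,0,0],"claw": 0},{"dp": [0.0,0.01,0],"turn": [0,0,0],"claw": 0},{"dp": [0.0,0.01,0],"turn": [0,0,0],"claw": 0},{"dp": [0.0,0.01,0],"turn": [0,0,0],"claw": 0},{"dp": [0.0,0.01,-0.2],"turn": [0,0,0],"claw": 0},{"dp": [0.0,0.01,-0.4],"turn": [0,0,0],"claw": 0},{"dp": [0.0,0.01,-0.58],"turn": [0,0,0],"claw": 0},{"dp": [0.0,0.01,-0.58],"turn": [0,0,0],"claw": 0},{"dp": [0.0,0.01,-0.58],"turn": [0,0,0],"claw": 0}]}}

```text
t: 11.85
ee_pos: [437.4, -23.2, 37.4]
orientation: [-1.101, -1.357, 1.361]
ft_force: [0.5, 0.1, 0.9]
width: -0.0
```

>>> {"api": "jog_arm", "payload": {"steps": [{"dp": [0.1,0.021,0],"turn": [0,0,0],"claw": 0},{"dp": [0.2,0.041,0],"turn": [0,0,0],"claw": 0},{"dp": [0.3,0.062,0],"turn": [0,0,0],"claw": 0},{"dp": [0.4,0.083,0],"turn": [0,0,0],"claw": 0},{"dp": [0.5,0.104,0],"turn": [0,0,0],"claw": 0},{"dp": [0.6,0.124,0],"turn": [0,0,0],"claw": 0},{"dp": [0.7,0.145,0],"turn": [0,0,0],"claw": 0},{"dp": [0.7,0.145,0],"turn": [0,0,0],"claw": 0}]}}

```text
t: 12.52
ee_pos: [495.9, -11.4, 37.6]
orientation: [-1.103, -1.359, 1.36]
ft_force: [-0.3, 0.4, -0.1]
width: 1.1
```

```bash
python3 - <<'E'
from h import *
o=ctrl.get_obs(); print(o['t'],o['ee_pos'],o['width'],o['ft_force'],w2j(o['ee_pos']))
E
```

```text
12.5167 [495.87609165 -11.37080736  37.6286042 ] 1.0902019528090225 [-0.27817181  0.43986491 -0.05734184] [-70.23709902   0.25163723]
```

>>> {"api": "jog_arm", "payload": {"steps": [{"dp": [0.04,0.008,0],"turn": [0,0,0],"claw": 0},{"dp": [0.08,0.017,0],"turn": [0,0,0],"claw": 0},{"dp": [0.08,0.017,0],"turn": [0,0,0],"claw": 0}]}}

```text
t: 12.77
ee_pos: [502.6, -9.9, 37.5]
orientation: [-1.103, -1.359, 1.36]
ft_force: [-0.2, -0.2, -0.4]
width: 0.9
```

>>> {"api": "jog_arm", "payload": {"steps": [{"dp": [0.02,0.004,0],"turn": [0,0,0],"claw": 0},{"dp": [0.02,0.004,0],"turn": [0,0,0],"claw": 0}]}}

```text
t: 12.93
ee_pos: [502.8, -9.7, 37.3]
orientation: [-1.101, -1.357, 1.361]
ft_force: [-4.9, -1.4, 2.6]
width: 0.3
```

>>> {"api": "jog_arm", "payload": {"steps": [{"dp": [0.02,0.004,0],"turn": [0,0,0],"claw": 0},{"dp": [0.02,0.004,0],"turn": [0,0,0],"claw": 0}]}}

```text
t: 13.1
ee_pos: [502.6, -9.6, 37.1]
orientation: [-1.098, -1.355, 1.363]
ft_force: [-5.2, -3.0, 4.1]
width: 0.2
```

>>> {"api": "jog_arm", "payload": {"steps": [{"dp": [0.04,0.008,0],"turn": [0,0,0],"claw": 0},{"dp": [0.06,0.012,0],"turn": [0,0,0],"claw": 0},{"dp": [0.06,0.012,0],"turn": [0,0,0],"claw": 0}]}}

```text
t: 13.35
ee_pos: [502.3, -9.2, 36.6]
orientation: [-1.091, -1.348, 1.367]
ft_force: [-13.3, -5.6, 12.3]
width: 0.6
```

```bash
python3 - <<'E'
from h import *
o,d=grab('wrist','w6'); print(o['t'],o['ee_pos'],o['width'],o['ft_force'],w2j(o['ee_pos']))
o,d=grab('scene','s4'); im=d['img'][:,:,::-1]; cv2.imwrite('pics/s4c.png',cv2.resize(im[170:310,210:350],None,fx=5,fy=4.2,interpolation=cv2.INTER_CUBIC))
E
```

```text
13.35 [502.31849171  -9.2231307   36.5689183 ] 0.5935661024043288 [-13.2698708   -5.61638395  12.27681105] [-63.49275472   1.04590015]
```

View pics/s4c.png

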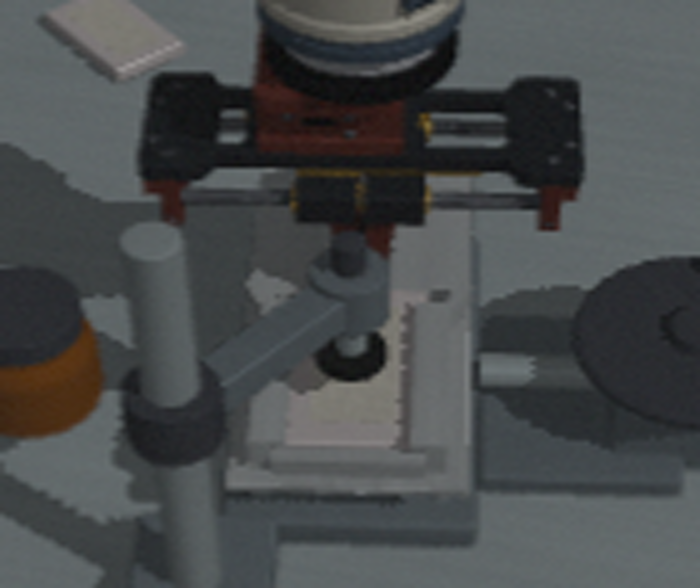

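View pics/w6.png

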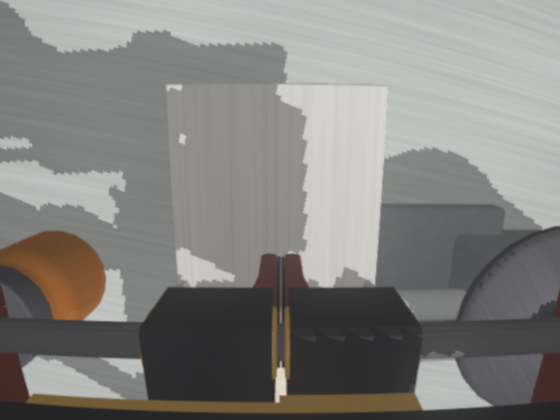

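In the scene view the pack's front edge is against the stop at crop (350,455), with 14 N on the fingers. I'll back off and check how far it's seated.

>>> {"api": "jog_arm", "payload": {"steps": [{"dp": [-0.15,-0.03,0],"turn": [0,0,0],"claw": 0},{"dp": [-0.45,-0.09,0.1],"turn": [0.005,0.004,0],"claw": 0},{"dp": [-0.8,-0.17,0.4],"turn": [0.006,0.005,-0.001],"claw": 0},{"dp": [-1,-0.2,0.8],"turn": [0.006,0.005,-0.001],"claw": 0},{"dp": [-1,-0.2,1],"turn": [0.006,0.005,-0.001],"claw": 0},{"dp": [-1,-0.2,1],"turn": [0.006,0.005,-0.001],"claw": 0}]}}

```text
t: 13.95
ee_pos: [424.2, -25.7, 119.6]
orientation: [-1.073, -1.348, 1.353]
ft_force: [1.7, 0.5, -1.0]
width: 0.7
```

```bash
python3 - <<'E'
from h import *
o,d=grab('wrist','w7'); print(o['t'],o['ee_pos'],o['width'],o['ft_force'],w2j(o['ee_pos']))
M=rot(o);print(M[:,1],np.degrees(np.arctan2(M[1,0],M[0,0])))
o,d=grab('top','t2');im=d['img'][:,:,::-1]; cv2.imwrite('pics/t2c.png',cv2.resize(im[70:230,150:350],None,fx=4,fy=3.7,interpolation=cv2.INTER_CUBIC))
E
```

```text
13.95 [424.16098889 -25.66186884 119.58411987] 0.695264113763661 [ 1.74972906  0.50112754 -0.980228  ] [-143.3600132     0.82594031]
[-0.0256859   0.01780385 -0.99951151] 101.63754548860098
```

View pics/w7.png

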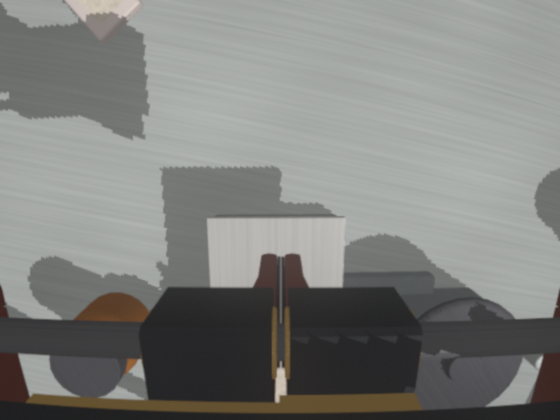

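View pics/t2c.png

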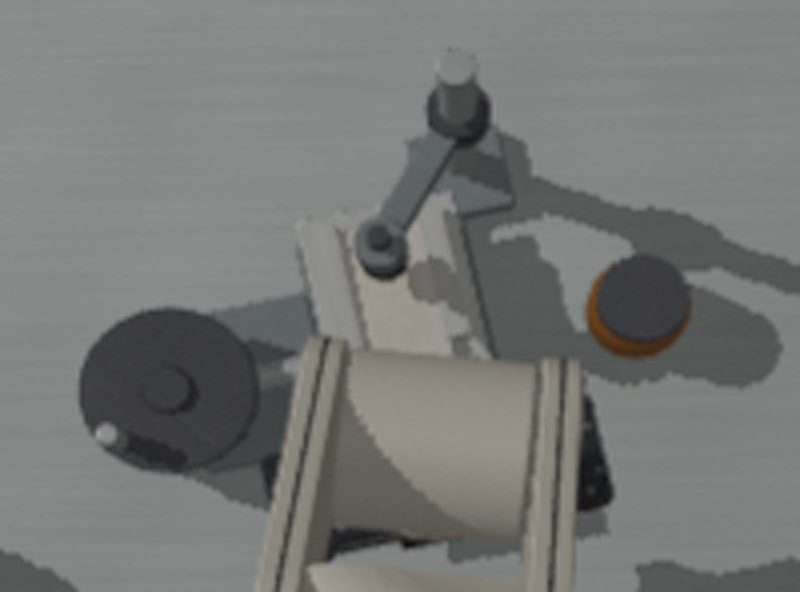

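```bash
python3 - <<'E'
from h import *
for nm,base,f in (('t2',(150,70),(4,3.7)),('s4',(210,170),(5,4.2)),('s0',(200,190),(4,4)),('t0',(150,70),(4,4))):
    o,d=load(nm); C=cloud(o,d)
    pts=dict(t2=dict(head=(405,262),head2=(365,262),knob=(380,238),pack=(420,320),packb=(385,310),railL=(325,250),wheel=(140,360),col=(458,67),jar=(640,300)),
     s4=dict(head=(330,270),head2=(375,275),knob=(350,240),pack=(330,420),pack2=(380,420),stop=(350,455),railR=(430,360),wheel=(600,370),plate=(460,300),pad=(370,360)),
     s0=dict(head=(297,180),head2=(345,185),knob=(320,148),floor=(300,300),wheel=(540,240),railR=(390,280),pad=(335,265),plate=(330,120)),
     t0=dict(head=(405,285),head2=(362,285),knob=(380,258),floor=(420,330),plate=(450,480),wheel=(140,390),col=(458,72)))[nm]
    for k,(a,b) in pts.items():
        u=int(base[0]+a/f[0]);v=int(base[1]+b/f[1]); q=C[v-1:v+2,u-1:u+2].reshape(-1,3); print(nm,k,(u,v),C[v,u].round(1),'win z',q[:,2].min().round(1),np.median(q[:,2]).round(1),q[:,2].max().round(1))
E
```

```text
t2 head (251, 140) [575.8  -9.1 154.6] win z 76.6 154.5 169.4
t2 head2 (241, 140) [572.6  13.  175.3] win z 158.2 173.3 177.5
t2 knob (245, 134) [583.    2.9 192.8] win z 187.5 192.8 195.5
t2 pack (255, 156) [549.1 -15.8  78.9] win z 74.2 79.0 82.0
t2 packb (246, 153) [557.5   6.4  74.9] win z 74.4 75.3 83.2
t2 railL (231, 137) [595.6  42.1  88. ] win z 79.8 83.5 88.0
t2 wheel (185, 167) [526.4 158.7  65.7] win z 65.5 70.1 72.0
t2 col (264, 88) [666.2 -42.3 272.2] win z 266.7 269.3 272.3
t2 jar (310, 151) [ 559.7 -151.5   77.1] win z 72.9 75.9 79.7
s4 head (276, 234) [586.6   1.2 174.3] win z 171.0 174.0 181.2
s4 head2 (285, 235) [584.8  18.5 174.1] win z 169.6 172.7 174.1
s4 knob (280, 227) [582.4   8.2 191.7] win z 191.4 191.9 193.8
s4 pack (276, 270) [601.5   3.7  79.1] win z 75.5 77.6 79.8
s4 pack2 (286, 270) [596.   23.5  78.3] win z 74.8 77.7 79.6
s4 stop (280, 278) [616.1  15.8  74.9] win z 71.0 73.1 74.9
s4 railR (296, 255) [557.1  35.8  83.7] win z 81.6 84.1 85.5
s4 wheel (330, 258) [537.1 105.7  69.6] win z 67.7 69.6 72.3
s4 plate (302, 241) [507.7  38.4  73.1] win z 64.4 7
[... 298 characters left out ...]
1] win z 59.7 61.5 64.1
s0 wheel (335, 250) [514.9 112.7  72. ] win z 66.8 69.9 72.0
s0 railR (297, 260) [569.7  40.7  84. ] win z 82.8 84.5 85.3
s0 pad (283, 256) [591.8  16.2 117.4] win z 111.9 115.2 117.4
s0 plate (282, 220) [447.2 -21.6  62.2] win z 60.9 61.8 63.6
t0 head (251, 141) [579.8  -7.8 118. ] win z 59.9 118.0 169.6
t0 head2 (240, 141) [573.2  16.2 158.9] win z 60.7 153.8 174.1
t0 knob (245, 134) [583.8   3.  188.8] win z 188.8 191.2 195.3
t0 floor (255, 152) [561.4 -15.5  63.1] win z 58.6 64.5 67.8
t0 plate (262, 190) [466.5 -31.4  60.3] win z 58.3 62.7 63.9
t0 wheel (185, 167) [525.8 157.9  70.7] win z 68.5 70.7 73.8
t0 col (264, 88) [667.1 -42.2 269. ] win z 269.0 270.7 271.9
```

```bash
python3 - <<'E'
from h import *
o=ctrl.get_obs(); print(o['ee_pos'],plan(o,[*j2w(-35,-90),190],11.75),j2w(-35,-90))
E
```

```text
[423.42257881 -25.35720005 117.12241367] (array([ 1.56610901, -0.84032494,  0.91096983]), array([-0.01180626, -0.00276272, -0.49957746])) [548.71129989 -92.5831952 ]
```

>>> {"api": "jog_arm", "payload": {"steps": [{"dp": [0,-0.1,0.3],"turn": [0,0,-0.04],"claw": 0},{"dp": [0,-0.2,0.6],"turn": [0,0,-0.08],"claw": 0},{"dp": [0.1,-0.4,0.91],"turn": [-0.003,0,-0.12],"claw": 0},{"dp": [0.2,-0.6,0.91],"turn": [-0.005,0,-0.16],"claw": 0},{"dp": [0.4,-0.84,0.91],"turn": [-0.006,0,-0.2],"claw": 0},{"dp": [0.6,-0.84,0.91],"turn": [-0.007,0,-0.24],"claw": 0},{"dp": [0.6,-0.84,0.91],"turn": [-0.008,0,-0.28],"claw": 0},{"dp": [0.6,-0.84,0.91],"turn": [-0.008,0,-0.28],"claw": 0}]}}

```text
t: 14.72
ee_pos: [471.9, -92.7, 188.3]
orientation: [-1.438, -0.685, 0.701]
ft_force: [-0.9, 0.5, 0.6]
width: 0.3
```

```bash
python3 - <<'E'
from h import *
o=ctrl.get_obs(); print(o['ee_pos'],plan(o,[*j2w(-35,-90),190],11.75))
E
```

```text
[471.9327662  -92.70030825 188.32053333] (array([0.95973167, 0.00146391, 0.02099333]), array([-0.0056234 , -0.00373706, -0.21798198]))
```

>>> {"api": "jog_arm", "payload": {"steps": [{"dp": [0.2,0,0.02],"turn": [0,0,-0.04],"claw": 0},{"dp": [0.4,0,0.02],"turn": [0,0,-0.08],"claw": 0},{"dp": [0.6,0,0.02],"turn": [-0.003,-0.002,-0.12],"claw": 0},{"dp": [0.8,0,0.02],"turn": [-0.005,-0.003,-0.16],"claw": 0},{"dp": [0.96,0,0.02],"turn": [-0.006,-0.004,-0.2],"claw": 0},{"dp": [0.96,0,0.02],"turn": [-0.006,-0.004,-0.218],"claw": 0},{"dp": [0.96,0,0.02],"turn": [-0.006,-0.004,-0.218],"claw": 0}]}}

```text
t: 15.3
ee_pos: [548.6, -92.2, 188.4]
orientation: [-1.565, -0.161, 0.164]
ft_force: [0.5, -0.2, 1.1]
width: 0.8
```

```bash
python3 - <<'E'
from h import *
o,d=grab('wrist','w8'); print(o['t'],o['ee_pos'],w2j(o['ee_pos']))
E
```

```text
15.3 [548.63972178 -92.18668071 188.38599877] [-34.98954222 -89.59721246]
```

View pics/w8.png

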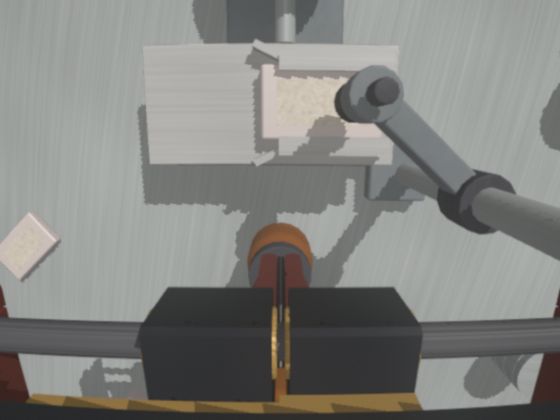

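This is a clear view. The plate edge is at column ~147, the pack's rear end at ~262, the rails start at ~278, and the stamp head is at (380,92). I'll measure how far in it's seated and the heights.

```bash
python3 - <<'E'
from h import *
o,d=load('w8'); C=cloud(o,d)
im=d['img'][:,:,::-1]; cv2.imwrite('pics/w8c.png',cv2.resize(im[30:175,225:425],None,fx=4,fy=4,interpolation=cv2.INTER_CUBIC)[:600])
J=w2j(C)
def at(n,u,v,k=2):
    q=C[v-k:v+k+1,u-k:u+k+1].reshape(-1,3); print(n,(u,v),'J',w2j(np.median(q,0)).round(1),'z',np.median(q[:,2]).round(2),'sd',q[:,2].std().round(2))
for n,u,v in (('plate',190,80),('plate2',190,140),('plate3',240,100),('pack',290,100),('pack',315,90),('pack',320,125),('pack rear',267,100),('rail',340,55),('rail',320,150),('knob',383,91),('head ring',366,90),('head ring',395,105),('arm',420,140),('table',60,120),('pad?',345,103),('col',520,215)): at(n,u,v)
P=onplane(o,d,[(147,60),(148,150)],62); print('plate near edge',w2j(P))
P=onplane(o,d,[(262,75),(262,130)],78); print('pack rear',w2j(P))
P=onplane(o,d,[(399,50),(391,160)],62); print('plate far end',w2j(P))
P=onplane(o,d,[(300,137),(300,67)],78); print('pack/lip side',w2j(P))
E
```

```text
plate (190, 80) J [-111.5   20. ] z 61.45 sd 0.79
plate2 (190, 140) J [-114.  -30.] z 61.59 sd 0.66
plate3 (240, 100) J [-69.7   3.2] z 61.25 sd 0.78
pack (290, 100) J [-27.7   2. ] z 77.63 sd 0.98
pack (315, 90) J [-7.8  9.7] z 78.02 sd 0.78
pack (320, 125) J [ -3.2 -17.6] z 77.37 sd 0.65
pack rear (267, 100) J [-46.1   1.9] z 77.82 sd 0.75
rail (340, 55) J [10.5 35.5] z 84.01 sd 0.59
rail (320, 150) J [ -3.3 -37.4] z 83.96 sd 0.52
knob (383, 91) J [16.2 -1.7] z 191.9 sd 0.67
head ring (366, 90) J [11.2  0.3] z 175.36 sd 3.6
head ring (395, 105) J [28.8 -7.3] z 171.85 sd 0.72
arm (420, 140) J [ 46.4 -26.3] z 166.72 sd 0.57
table (60, 120) J [-268.6   -8.4] z -0.19 sd 0.88
pad? (345, 103) J [ 3.1 -5.5] z 157.82 sd 4.82
col (520, 215) J [ 80.3 -59.1] z 218.23 sd 1.33
plate near edge [[-147.40167576   36.93352935]
 [-151.66358616  -38.16780211]]
pack rear [[-49.99291967  21.12400821]
 [-50.34635962 -21.74914856]]
plate far end [[ 63.24145701  44.7966485 ]
 [ 61.91387775 -46.78510193]]
pack/lip side [[-19.32090082 -27.31167774]
 [-19.95818097  27.24768743]]
```

View pics/w8c.png

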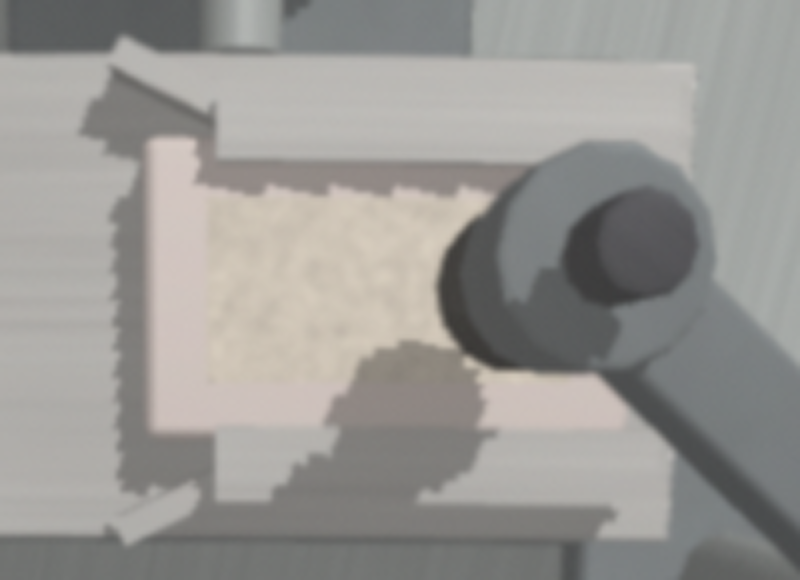

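The pack is home: rear end at -50.1 mm along its full width, square to the slot. The knob top at 191.9 puts the stamp face at about 106, and the pack top is at 77.6, leaving a gap of about 28 mm (2.4 turns). On to the crank.

>>> {"api": "jog_arm", "payload": {"steps": [{"dp": [-0.3,0.3,0],"turn": [0,0,0],"claw": 0.5},{"dp": [-0.6,0.6,0],"turn": [0,0,0],"claw": 0.5},{"dp": [-0.9,1,0],"turn": [0,0,0],"claw": 0.5},{"dp": [-0.95,1,0],"turn": [0,0,0],"claw": 0.5}]}}

```text
t: 15.68
ee_pos: [467.0, -9.0, 187.2]
orientation: [-1.563, -0.165, 0.176]
ft_force: [0.0, -0.1, 0.4]
width: 23.4
```

>>> {"api": "jog_arm", "payload": {"steps": [{"dp": [0,0.4,0],"turn": [0,0,0],"claw": 0.5},{"dp": [0,0.8,0],"turn": [0,0,0],"claw": 0.5},{"dp": [0,1,0],"turn": [0,0,0],"claw": 0.5}]}}

```text
t: 15.93
ee_pos: [466.2, 73.0, 187.0]
orientation: [-1.562, -0.168, 0.18]
ft_force: [-0.5, -0.2, -0.9]
width: 42.6
```

>>> {"api": "jog_arm", "payload": {"steps": [{"dp": [0,0.4,0],"turn": [0,0,0],"claw": 0.5},{"dp": [0,0.8,0],"turn": [0,0,0],"claw": 0.5},{"dp": [0,1,0],"turn": [0,0,0],"claw": 0.5},{"dp": [0,1,0],"turn": [0,0,0],"claw": 0.5}]}}

```text
t: 16.27
ee_pos: [466.0, 155.3, 186.7]
orientation: [-1.561, -0.174, 0.185]
ft_force: [0.5, -0.8, -0.1]
width: 44.3
```

```bash
python3 - <<'E'
from h import *
o,d=grab('wrist','w9'); print(o['t'],o['ee_pos'],o['width'],w2j(o['ee_pos']),j2w(-30,150))
E
```

```text
16.2667 [466.01542452 155.34072497 186.67062952] 44.32495109206336 [-65.61126702 169.553132  ] [504.85607662 143.42892184]
```

View pics/w9.png

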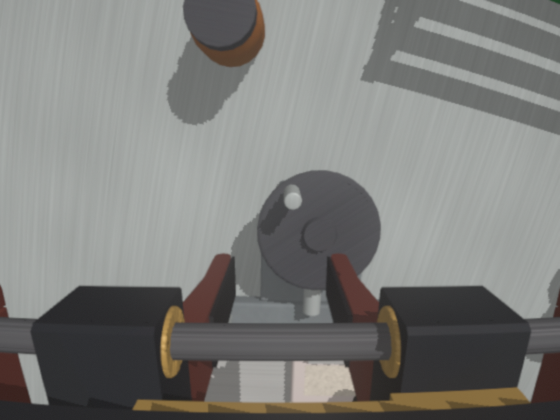

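```bash
python3 - <<'E'
from h import *
o,d=load('w9'); C=cloud(o,d)
print('pin depth',C[198:203,290:296].reshape(-1,3)[C[198:203,290:296,2].argmax()],np.median(C[199:202,292:295,2]))
pin=onplane(o,d,[(293,200.5)],111)[0]; 
m=((cv2.cvtColor(d['img'],cv2.COLOR_RGB2HSV)[:,:,2]<90)&(C[:,:,2]>60)&(C[:,:,2]<85)).astype(np.uint8)
m[:160]=0;m[290:]=0
n,l,st,ce=cv2.connectedComponentsWithStats(m); i=1+st[1:,4].argmax(); print(st[i])
c=max(cv2.findContours((l==i).astype(np.uint8),0,1)[0],key=cv2.contourArea).reshape(-1,2)
c=c[(c[:,1]<250)]
Q=onplane(o,d,c,70)[:,:2]; A=np.c_[2*Q,np.ones(len(Q))]; s=np.linalg.lstsq(A,(Q**2).sum(1),rcond=None)[0]; r=np.sqrt(s[2]+s[0]**2+s[1]**2)
ax=s[:2]; print('axis',ax,'r',r,'w2j',w2j(ax)); hub=onplane(o,d,[(319,236)],76)[0]; print('hub',hub)
print('pin',pin, 'rel',pin[:2]-ax,np.hypot(*(pin[:2]-ax)),np.degrees(np.arctan2(*(pin[:2]-ax)[::-1])))
print(plan(o,[*pin[:2],120],11.75))
E
```

```text
pin depth [470.02387745 173.90509533 112.82124695] 110.74221700698484
[ 257  182  122  108 8831]
axis [503.94717219 135.71519917] r 52.39177395235036 w2j [-32.45683707 142.63171823]
hub [502.95946473 141.55843117  76.        ]
pin [470.97092328 173.37503257 111.        ] rel [-32.97624892  37.65983339] 50.056928030931616 131.2065082638341
(array([ 0.06194373,  0.22542884, -0.83338287]), array([-0.00048483, -0.00236326, -0.00756587]))
```

>>> {"api": "jog_arm", "payload": {"steps": [{"dp": [0.062,0.225,-0.2],"turn": [0,-0.002,-0.007],"claw": 0.45},{"dp": [0.062,0.225,-0.6],"turn": [0,-0.002,-0.007],"claw": 0.45},{"dp": [0.062,0.225,-0.9],"turn": [0,-0.002,-0.007],"claw": 0.45},{"dp": [0.062,0.225,-0.9],"turn": [0,-0.002,-0.007],"claw": 0.45}]}}

```text
t: 16.65
ee_pos: [467.4, 169.7, 110.6]
orientation: [-1.566, -0.156, 0.171]
ft_force: [-1.3, -1.1, 0.4]
width: 39.4
```

```bash
python3 - <<'E'
from h import *
o,d=grab('wrist','w10'); print(o['t'],o['ee_pos'],o['width'],plan(o,[471,173.4,50],11.75))
C=cloud(o,d); m=(abs(C[:,:,2]-110)<6)&(np.hypot(C[:,:,0]-471,C[:,:,1]-173)<25); print(np.median(C[m],0),m.sum())
v,u=np.where(m);print(u.mean(),v.mean())
E
```

```text
16.65 [467.43736116 169.66653777 110.55869732] 39.35412934121746 (array([ 0.04453299,  0.04666828, -0.75698372]), array([ 0.00067287, -0.00293671, -0.00086358]))
[470.51526605 174.13816773 110.30902152] 493
287.5192697768763 248.37728194726165
```

View pics/w10.png

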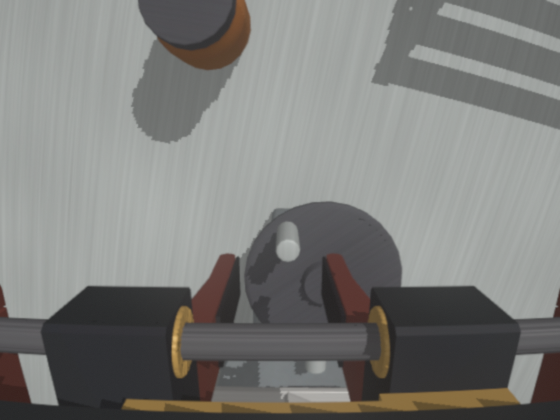

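>>> {"api": "jog_arm", "payload": {"steps": [{"dp": [0.045,0.05,-0.1],"turn": [0,-0.003,0],"claw": 0.45},{"dp": [0.045,0.05,-0.4],"turn": [0,-0.003,0],"claw": 0.45},{"dp": [0.045,0.05,-0.75],"turn": [0,-0.003,0],"claw": 0.45},{"dp": [0.045,0.05,-0.75],"turn": [0,-0.003,0],"claw": 0.45}]}}

```text
t: 17.03
ee_pos: [470.7, 173.0, 50.1]
orientation: [-1.567, -0.161, 0.164]
ft_force: [-1.1, -0.6, -0.8]
width: 39.5
```

>>> {"api": "jog_arm", "payload": {"steps": [{"dp": [0,0,0],"turn": [0,0,0],"claw": 0},{"dp": [0,0,0],"turn": [0,0,0],"claw": 0},{"dp": [0,0,0],"turn": [0,0,0],"claw": 0},{"dp": [0,0,0],"turn": [0,0,0],"claw": 0},{"dp": [0,0,0],"turn": [0,0,0],"claw": 0},{"dp": [0,0,0],"turn": [0,0,0],"claw": 0}]}}

```text
t: 17.53
ee_pos: [471.3, 173.3, 51.4]
orientation: [-1.567, -0.163, 0.163]
ft_force: [-2.4, 0.4, 8.1]
width: 13.5
```

```bash
cat >> h.py <<'E'
AX=np.array([503.5,142.0])
def arc(o,total_deg,step=30,r=45):
    p=o['ee_pos'][:2]; a0=np.degrees(np.arctan2(*(p-AX)[::-1])); print('angle',a0.round(1),'radius',np.hypot(*(p-AX)).round(1))
    for k in range(1,int(round(total_deg/step))+1):
        a=np.radians(a0-k*step); q=AX+r*np.array([np.cos(a),np.sin(a)]); print(((q-p)/80).round(3).tolist())
E
python3 - <<'E'
from h import *
o=ctrl.get_obs(); print(o['t'],o['ee_pos'],o['width'],o['ft_force']); arc(o,240,24)
E
```

```text
17.5333 [471.31589828 173.27199405  51.44517342] 13.501418572368054 [-2.41740338  0.39344684  8.12461433]
angle 135.8 radius 44.9
[0.193, 0.131]
[0.424, 0.171]
[0.65, 0.114]
[0.834, -0.031]
[0.943, -0.238]
[0.959, -0.471]
[0.878, -0.69]
[0.715, -0.858]
[0.498, -0.945]
[0.265, -0.936]
```

The pin is gripped at a width of 13.5, and its radius is 44.9 mm, as expected. I'll wind clockwise.

>>> {"api": "jog_arm", "payload": {"steps": [{"dp": [0.09,0.08,0.01],"turn": [0,0,0],"claw": 0},{"dp": [0.193,0.131,0.01],"turn": [0,0,0],"claw": 0},{"dp": [0.31,0.16,0.01],"turn": [0,0,0],"claw": 0},{"dp": [0.424,0.171,0.01],"turn": [0,0,0],"claw": 0},{"dp": [0.65,0.114,0.01],"turn": [0,0,0],"claw": 0},{"dp": [0.65,0.114,0.01],"turn": [0,0,0],"claw": 0}]}}

```text
t: 18.03
ee_pos: [524.0, 182.3, 51.5]
orientation: [-1.567, -0.162, 0.164]
ft_force: [2.8, 1.6, -13.6]
width: 13.0
```

```bash
python3 - <<'E'
from h import *
o=ctrl.get_obs(); print(o['t'],o['ee_pos'],o['width'],o['ft_force'],o['moment']); arc(o,210,30)
E
```

```text
18.0333 [524.03054486 182.27973546  51.54058678] 13.022002193839555 [  2.7786672    1.62700763 -13.60665046] [ 0.21105581 -0.51784849 -0.00253243]
angle 63.0 radius 45.2
[0.215, -0.197]
[0.305, -0.474]
[0.245, -0.759]
[0.05, -0.975]
[-0.227, -1.065]
[-0.512, -1.005]
[-0.728, -0.81]
```

>>> {"api": "jog_arm", "payload": {"steps": [{"dp": [0.12,-0.09,-0.005],"turn": [0,0,0],"claw": 0},{"dp": [0.215,-0.197,-0.005],"turn": [0,0,0],"claw": 0},{"dp": [0.305,-0.474,-0.005],"turn": [0,0,0],"claw": 0},{"dp": [0.245,-0.759,-0.005],"turn": [0,0,0],"claw": 0},{"dp": [0.05,-0.975,-0.005],"turn": [0,0,0],"claw": 0},{"dp": [0.05,-0.975,-0.005],"turn": [0,0,0],"claw": 0}]}}

```text
t: 18.53
ee_pos: [532.4, 99.9, 52.4]
orientation: [-1.571, -0.171, 0.156]
ft_force: [16.2, -23.4, -12.3]
width: 13.4
```

```bash
python3 - <<'E'
from h import *
o=ctrl.get_obs(); print(o['t'],o['ee_pos'],o['width'],o['ft_force'],o['moment']); arc(o,210,30)
E
```

```text
18.5333 [532.36994461  99.94841072  52.43446361] 13.413271466010706 [ 16.24373014 -23.37010656 -12.30649755] [-3.83014832 -2.56692964 -0.04481853]
angle -55.5 radius 51.0
[-0.317, -0.035]
[-0.603, 0.018]
[-0.825, 0.207]
[-0.922, 0.482]
[-0.868, 0.768]
[-0.679, 0.989]
[-0.405, 1.086]
```

The tool is sitting 6 mm outside the expected circle with a 28 N load. I'll look before moving on.

```bash
python3 - <<'E'
from h import *
o,d=grab('wrist','w11'); print(o['t'],o['ee_pos'],o['ft_force'])
o,d=grab('scene','s5'); im=d['img'][:,:,::-1]; print(ctrl.get_obs()['ee_pos'],ctrl.get_obs()['ft_force']); cv2.imwrite('pics/s5c.png',cv2.resize(im[130:310,210:400],None,fx=4,fy=3.3,interpolation=cv2.INTER_CUBIC))
E
```

```text
18.5333 [532.36994461  99.94841072  52.43446361] [ 16.24373014 -23.37010656 -12.30649755]
[532.7990216  100.27504094  52.41943694] [ 16.12848525 -23.67804011 -11.10174876]
```

View pics/w11.png

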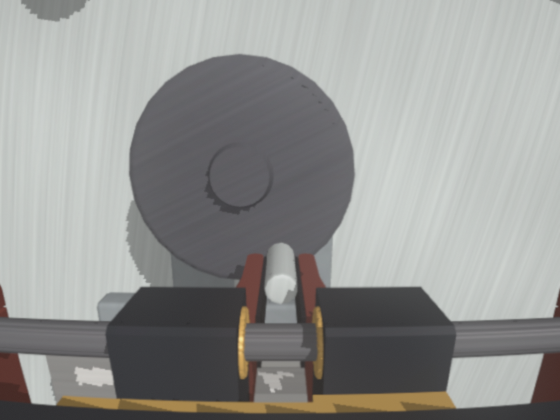

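View pics/s5c.png

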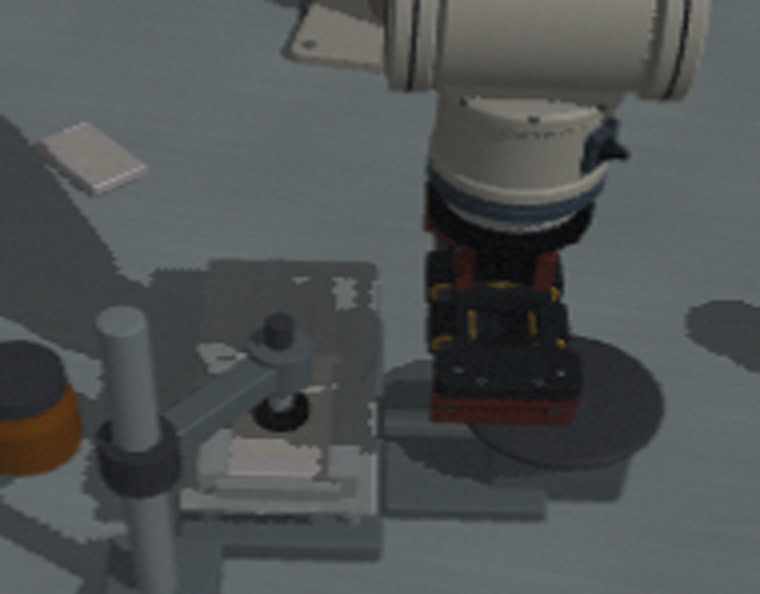

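```bash
python3 - <<'E'
from h import *
o,d=load('w11'); C=cloud(o,d)
g=cv2.cvtColor(d['img'],cv2.COLOR_RGB2GRAY)
m=((g<100)&(C[:,:,2]>62)&(C[:,:,2]<82)).astype(np.uint8); m[255:]=0; m[:45]=0
n,l,st,ce=cv2.connectedComponentsWithStats(m); i=1+st[1:,4].argmax()
c=max(cv2.findContours((l==i).astype(np.uint8),0,1)[0],key=cv2.contourArea).reshape(-1,2); c=c[c[:,1]<235]
Q=onplane(o,d,c,70)[:,:2]; A=np.c_[2*Q,np.ones(len(Q))]
for _ in range(3):
    s=np.linalg.lstsq(A,(Q**2).sum(1),rcond=None)[0]; r=np.sqrt(s[2]+s[0]**2+s[1]**2); e=np.hypot(*(Q-s[:2]).T)-r; k=abs(e)<1.5; Q=Q[k];A=A[k]
print('axis',s[:2],'r',r,len(Q),st[i])
print('hub',onplane(o,d,[(240,175)],76))
mm=(abs(C[:,:,2]-111)<2.5)&(abs(C[:,:,0]-532)<25)&(abs(C[:,:,1]-100)<25); print('pin top pts',np.median(C[mm],0),mm.sum())
v,u=np.where(mm); print(u.min(),u.max(),v.min(),v.max())
L=(C-o['ee_pos'])@rot(o); print('pin in tool',np.median(L[mm],0))
E
```

```text
axis [496.34771078 126.88992002] r 46.48236557702807 342 [  130    98   203   157 22388]
hub [[503.83620403 143.05668415  76.        ]]
pin top pts [530.43257253 107.88044487 110.48648209] 1118
239 321 272 322
pin in tool [  0.14930728 -58.10722515   7.80419902]
```

The hub at (503.8,143.1) confirms the axis. The pin has slid 8 mm towards the pad edge and is squeezing the tool outward. I'll open, recentre on the pin, re-grip and wind more slowly.

>>> {"api": "jog_arm", "payload": {"steps": [{"dp": [0,0,0],"turn": [0,0,0],"claw": 0.3},{"dp": [0,0,0],"turn": [0,0,0],"claw": 0.3},{"dp": [-0.02,0.09,-0.02],"turn": [0,0,0],"claw": 0.3},{"dp": [-0.025,0.095,-0.02],"turn": [0.005,0,0],"claw": 0.3},{"dp": [-0.025,0.095,-0.02],"turn": [0.005,0,0],"claw": 0.3}]}}

```text
t: 19.05
ee_pos: [530.1, 108.8, 50.9]
orientation: [-1.556, -0.172, 0.156]
ft_force: [0.2, -0.4, -0.1]
width: 26.5
```

```bash
cat >> h.py <<'E'
def pin_now(tag):
    o,d=grab('wrist',tag); C=cloud(o,d); L=(C-o['ee_pos'])@rot(o)
    m=(abs(C[:,:,2]-110.5)<3)&(abs(L[:,:,0])<9)&(abs(L[:,:,2])<25)
    q=np.median(C[m],0); print('t',o['t'],'ee',o['ee_pos'].round(1),'w',round(o['width'],1),'F',o['ft_force'].round(1),'tilt',rot(o)[:,1].round(3)); print('pin',q.round(1),'n',m.sum(),'in tool',np.median(L[m],0).round(1),'ang',np.degrees(np.arctan2(*(q[:2]-AX)[::-1])).round(1),'r',np.hypot(*(q[:2]-AX)).round(1))
    return o,d
E
sed -i 's/AX=np.array(.*/AX=np.array([503.6,142.6])/' h.py
python3 - <<'E'
from h import *
o,d=pin_now('w12'); print(plan(o,o['ee_pos'],11.75))
E
```

```text
t 19.05 ee [530.1 108.8  50.9] w 26.5 F [ 0.2 -0.4 -0.1] tilt [ 0.009  0.01  -1.   ]
pin [530.9 107.6 110.4] n 818 in tool [  1.  -59.4  -0.9] ang -52.1 r 44.4
(array([0., 0., 0.]), array([-0.00318691,  0.00290062, -0.00120727]))
```

View pics/w12.png

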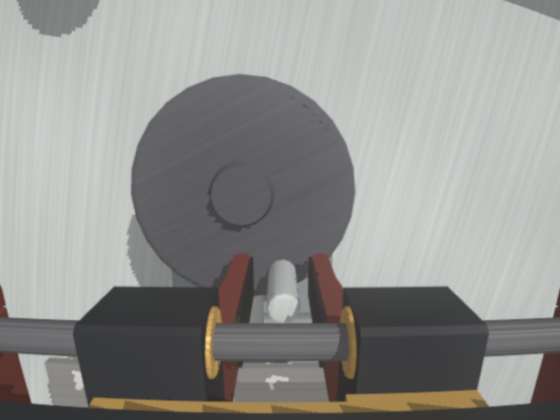

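```bash
python3 - <<'E'
from h import *
AX
o=ctrl.get_obs(); arc(o,160,20,44.8)
E
```

```text
angle -51.9 radius 43.2
[-0.159, -0.107]
[-0.352, -0.134]
[-0.542, -0.094]
[-0.707, 0.008]
[-0.827, 0.161]
[-0.888, 0.346]
[-0.881, 0.541]
[-0.809, 0.721]
```

>>> {"api": "jog_arm", "payload": {"steps": [{"dp": [0.01,-0.01,0],"turn": [-0.003,0.003,0],"claw": 0},{"dp": [0.01,-0.01,0],"turn": [-0.003,0.003,0],"claw": 0},{"dp": [0.01,-0.01,0],"turn": [-0.003,0.003,0],"claw": 0},{"dp": [0.01,-0.01,0],"turn": [-0.003,0.003,0],"claw": 0}]}}

```text
t: 19.43
ee_pos: [531.3, 108.4, 51.1]
orientation: [-1.564, -0.164, 0.164]
ft_force: [-0.6, 3.1, 2.0]
width: 13.3
```

```bash
python3 - <<'E'
from h import *
o=ctrl.get_obs();print(o['ee_pos'],o['width'],o['ft_force']); arc(o,160,20,44.8)
E
```

```text
[531.28784597 108.37324416  51.0778475 ] 13.334473980359492 [-0.56626275  3.11218496  2.04283308]
angle -51.0 radius 44.0
[-0.164, -0.102]
[-0.356, -0.132]
[-0.547, -0.095]
[-0.714, 0.005]
[-0.836, 0.157]
[-0.899, 0.341]
[-0.896, 0.535]
[-0.826, 0.716]
```

>>> {"api": "jog_arm", "payload": {"steps": [{"dp": [-0.08,-0.06,0],"turn": [0,0,0],"claw": 0},{"dp": [-0.164,-0.102,0],"turn": [0,0,0],"claw": 0},{"dp": [-0.356,-0.132,0],"turn": [0,0,0],"claw": 0},{"dp": [-0.547,-0.095,0],"turn": [0,0,0],"claw": 0},{"dp": [-0.714,0.005,0],"turn": [0,0,0],"claw": 0},{"dp": [-0.836,0.157,0],"turn": [0,0,0],"claw": 0},{"dp": [-0.87,0.25,0],"turn": [0,0,0],"claw": 0},{"dp": [-0.899,0.341,0],"turn": [0,0,0],"claw": 0},{"dp": [-0.899,0.341,0],"turn": [0,0,0],"claw": 0}]}}

```text
t: 20.18
ee_pos: [458.7, 136.3, 51.0]
orientation: [-1.564, -0.164, 0.165]
ft_force: [-2.0, 0.4, 1.2]
width: 13.3
```

```bash
python3 - <<'E'
from h import *
o,d=pin_now('w13'); arc(o,160,20,44.8); print(plan(o,o['ee_pos'],11.75))
E
```

```text
t 20.1833 ee [458.7 136.3  51. ] w 13.3 F [-2.   0.4  1.2] tilt [-0.001  0.    -1.   ]
pin [459.1 134.8 110.3] n 920 in tool [ -0.2 -59.3  -1.5] ang -170.1 r 45.2
angle -172.0 radius 45.3
[0.014, 0.195]
[0.086, 0.376]
[0.217, 0.52]
[0.388, 0.611]
[0.581, 0.639]
[0.771, 0.598]
[0.936, 0.495]
[1.056, 0.342]
(array([0., 0., 0.]), array([-4.44971434e-05, -2.87072035e-04, -1.43211554e-03]))
```

>>> {"api": "jog_arm", "payload": {"steps": [{"dp": [0.0,0.09,0],"turn": [0,0,0],"claw": 0},{"dp": [0.014,0.19,0],"turn": [0,0,0],"claw": 0},{"dp": [0.086,0.376,0],"turn": [0,0,0],"claw": 0},{"dp": [0.217,0.52,0],"turn": [0,0,0],"claw": 0},{"dp": [0.388,0.611,0],"turn": [0,0,0],"claw": 0},{"dp": [0.581,0.639,0],"turn": [0,0,0],"claw": 0},{"dp": [0.771,0.598,0],"turn": [0,0,0],"claw": 0},{"dp": [0.86,0.55,0],"turn": [0,0,0],"claw": 0},{"dp": [0.936,0.495,0],"turn": [0,0,0],"claw": 0},{"dp": [0.936,0.495,0],"turn": [0,0,0],"claw": 0}]}}

```text
t: 21.07
ee_pos: [533.7, 175.3, 50.1]
orientation: [-1.564, -0.162, 0.166]
ft_force: [1.7, 0.7, -7.3]
width: 13.0
```

```bash
python3 - <<'E'
from h import *
o,d=pin_now('w14'); arc(o,180,20,44.8)
E
```

```text
t 21.0667 ee [533.7 175.3  50.1] w 13.0 F [ 1.7  0.7 -7.3] tilt [-0.003  0.    -1.   ]
pin [533.5 176.7 110.3] n 959 in tool [ -0.2 -60.2   1.5] ang 48.8 r 45.4
angle 47.4 radius 44.4
[0.121, -0.151]
[0.18, -0.337]
[0.171, -0.531]
[0.096, -0.71]
[-0.036, -0.854]
[-0.208, -0.943]
[-0.401, -0.968]
[-0.591, -0.926]
[-0.755, -0.821]
```

>>> {"api": "jog_arm", "payload": {"steps": [{"dp": [0.065,-0.06,0],"turn": [0,0,0],"claw": 0},{"dp": [0.121,-0.14,0],"turn": [0,0,0],"claw": 0},{"dp": [0.18,-0.327,0],"turn": [0,0,0],"claw": 0},{"dp": [0.171,-0.52,0],"turn": [0,0,0],"claw": 0},{"dp": [0.096,-0.7,0],"turn": [0,0,0],"claw": 0},{"dp": [-0.036,-0.84,0],"turn": [0,0,0],"claw": 0},{"dp": [-0.208,-0.93,0],"turn": [0,0,0],"claw": 0},{"dp": [-0.3,-0.95,0],"turn": [0,0,0],"claw": 0},{"dp": [-0.401,-0.955,0],"turn": [0,0,0],"claw": 0},{"dp": [-0.401,-0.955,0],"turn": [0,0,0],"claw": 0}]}}

```text
t: 21.95
ee_pos: [501.7, 97.0, 50.7]
orientation: [-1.566, -0.164, 0.165]
ft_force: [0.8, -11.9, 2.4]
width: 13.3
```

```bash
python3 - <<'E'
from h import *
o,d=pin_now('w15'); arc(o,180,20,44.8)
E
```

```text
t 21.95 ee [501.7  97.   50.7] w 13.3 F [  0.8 -11.9   2.4] tilt [-0.    -0.002 -1.   ]
pin [501.4  98.6 110.4] n 964 in tool [ -0.2 -59.6   1.6] ang -92.8 r 44.1
angle -92.3 radius 45.7
[-0.19, 0.052]
[-0.354, 0.156]
[-0.473, 0.31]
[-0.532, 0.496]
[-0.524, 0.69]
[-0.45, 0.87]
[-0.319, 1.013]
[-0.147, 1.104]
[0.046, 1.13]
```

>>> {"api": "jog_arm", "payload": {"steps": [{"dp": [-0.09,0.03,0],"turn": [0,0,0],"claw": 0},{"dp": [-0.19,0.06,0],"turn": [0,0,0],"claw": 0},{"dp": [-0.354,0.166,0],"turn": [0,0,0],"claw": 0},{"dp": [-0.473,0.32,0],"turn": [0,0,0],"claw": 0},{"dp": [-0.532,0.506,0],"turn": [0,0,0],"claw": 0},{"dp": [-0.524,0.7,0],"turn": [0,0,0],"claw": 0},{"dp": [-0.49,0.79,0],"turn": [0,0,0],"claw": 0},{"dp": [-0.45,0.88,0],"turn": [0,0,0],"claw": 0},{"dp": [-0.45,0.88,0],"turn": [0,0,0],"claw": 0}]}}

```text
t: 22.75
ee_pos: [458.3, 167.8, 50.4]
orientation: [-1.567, -0.152, 0.175]
ft_force: [-24.1, 10.1, 19.3]
width: 12.0
```

```bash
python3 - <<'E'
from h import *
o,d=pin_now('w16'); arc(o,180,20,44.8)
o,d=grab('scene','s6'); im=d['img'][:,:,::-1]; cv2.imwrite('pics/s6c.png',cv2.resize(im[200:300,230:330],None,fx=6,fy=6,interpolation=cv2.INTER_CUBIC))
C=cloud(o,d)
for n,u,v in (('pack',276,270),('pack',270,272),('railR',296,255),('pad',284,255),('knob',280,227)): print(n,C[v-1:v+2,u-1:u+2].reshape(-1,3).mean(0).round(1))
E
```

```text
t 22.75 ee [458.3 167.8  50.4] w 12.0 F [-24.1  10.1  19.3] tilt [-0.015 -0.004 -1.   ]
pin [460.  162.7 109.9] n 375 in tool [ -0.3 -59.5  -5.4] ang 155.3 r 48.0
angle 151.0 radius 51.8
[0.199, 0.108]
[0.366, 0.208]
[0.557, 0.245]
[0.749, 0.215]
[0.919, 0.12]
[1.047, -0.027]
[1.116, -0.208]
[1.119, -0.403]
[1.056, -0.586]
pack [614.    7.2  96.8]
pack [621.3  -3.4  96.2]
railR [575.5  39.4 107.4]
pad [587.1  17.1 115.1]
knob [582.9   8.3 192.2]
```

View pics/s6c.png

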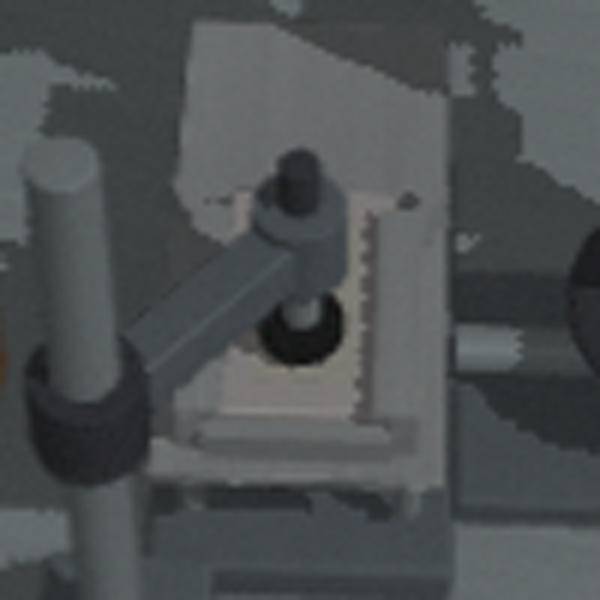

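View pics/w16.png

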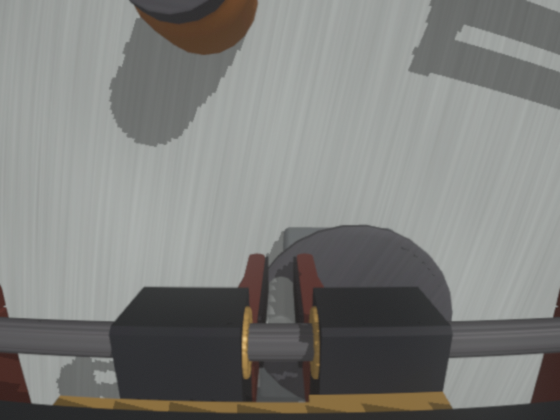

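The pin slipped out along the pads again where the jaw axis was radial. The scene view shows the rail up 23 mm, so about 5 mm is left. I'll release, rise, turn the jaws tangential and then turn the tool together with the pin, so the drive is positive.

>>> {"api": "jog_arm", "payload": {"steps": [{"dp": [0,0,0],"turn": [0,0,0],"claw": 0.45},{"dp": [0,0,0],"turn": [0,0,0],"claw": 0.45},{"dp": [0,0,0],"turn": [0,0,0],"claw": 0.45},{"dp": [0,0,0.2],"turn": [0,0,0],"claw": 0.45},{"dp": [0,0,0.6],"turn": [0,0,0.03],"claw": 0.45},{"dp": [0,-0.1,0.9],"turn": [0,0,0.07],"claw": 0.45},{"dp": [0,-0.2,0.9],"turn": [0,0,0.11],"claw": 0.45},{"dp": [0,-0.2,0.9],"turn": [0,0,0.15],"claw": 0.45},{"dp": [0,-0.2,0.9],"turn": [0,0,0.19],"claw": 0.45},{"dp": [0,-0.2,0.9],"turn": [0,0,0.23],"claw": 0.45},{"dp": [0,-0.2,0.9],"turn": [0,0,0.27],"claw": 0.45},{"dp": [0,-0.2,0.9],"turn": [0,0,0.31],"claw": 0.45}]}}

```text
t: 23.85
ee_pos: [459.3, 151.3, 122.7]
orientation: [-1.378, -0.912, 0.929]
ft_force: [0.6, -0.6, 0.3]
width: 39.5
```

```bash
python3 - <<'E'
from h import *
o,d=grab('wrist','w17'); C=cloud(o,d); m=(abs(C[:,:,2]-110.5)<3)&(np.hypot(C[:,:,0]-AX[0],C[:,:,1]-AX[1])<60); q=np.median(C[m],0); M=rot(o)
v,u=np.where(m)
print(o['t'],o['ee_pos'],o['width'],'pin',q,m.sum(),u.mean(),v.mean(),'ang',np.degrees(np.arctan2(*(q[:2]-AX)[::-1])),np.hypot(*(q[:2]-AX)),'head',np.degrees(np.arctan2(M[1,0],M[0,0])))
E
```

```text
23.85 [459.25212926 151.32131143 122.72617448] 39.528213904584234 pin [460.17116394 156.66629975 110.45106012] 397 289.32241813602013 245.7581863979849 ang 162.05321960200374 45.65002289349608 head 67.79448737161114
```

View pics/w17.png

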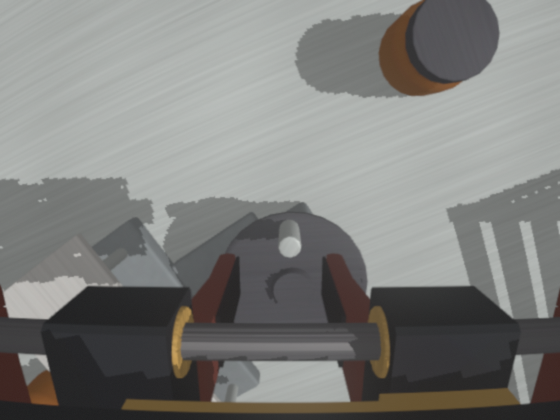

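>>> {"api": "jog_arm", "payload": {"steps": [{"dp": [0.011,0.067,-0.1],"turn": [0,0,0.02],"claw": 0.45},{"dp": [0.011,0.067,-0.3],"turn": [0,0,0.024],"claw": 0.45},{"dp": [0.011,0.067,-0.6],"turn": [0,0,0.024],"claw": 0.45},{"dp": [0.011,0.067,-0.9],"turn": [0,0,0.024],"claw": 0.45},{"dp": [0.011,0.067,-0.9],"turn": [0,0,0.024],"claw": 0.45}]}}

```text
t: 24.32
ee_pos: [458.2, 155.7, 47.6]
orientation: [-1.348, -0.968, 0.994]
ft_force: [0.3, -0.1, 0.3]
width: 39.8
```

>>> {"api": "jog_arm", "payload": {"steps": [{"dp": [0,0,0],"turn": [0,0,0],"claw": 0},{"dp": [0,0,0],"turn": [0,0,0],"claw": 0},{"dp": [0,0,0],"turn": [0,0,0],"claw": 0},{"dp": [0,0,0],"turn": [0,0,0],"claw": 0},{"dp": [0,0,0],"turn": [0,0,0],"claw": 0}]}}

```text
t: 24.73
ee_pos: [459.1, 156.0, 48.8]
orientation: [-1.349, -0.97, 0.992]
ft_force: [-0.7, -0.8, 4.0]
width: 13.2
```

```bash
python3 - <<'E'
from h import *
o,d=pin_now('w18'); M=rot(o); print('head',np.degrees(np.arctan2(M[1,0],M[0,0]))); arc(o,84,7,45)
E
```

```text
t 24.7333 ee [459.1 156.   48.8] w 13.2 F [-0.7 -0.8  4. ] tilt [-0.005 -0.015 -1.   ]
pin [459.1 156.7 110.3] n 936 in tool [ -0.1 -61.6   0.3] ang 162.4 r 46.7
head 72.36125802161457
angle 163.2 radius 46.5
[0.041, 0.059]
[0.073, 0.12]
[0.111, 0.177]
[0.157, 0.229]
[0.208, 0.274]
[0.265, 0.313]
[0.325, 0.345]
[0.39, 0.37]
[0.456, 0.386]
[0.524, 0.394]
[0.593, 0.394]
[0.661, 0.385]
```

>>> {"api": "jog_arm", "payload": {"steps": [{"dp": [0.035,0.06,0],"turn": [0,0,-0.039],"claw": 0},{"dp": [0.073,0.12,0],"turn": [0,0,-0.078],"claw": 0},{"dp": [0.111,0.177,0],"turn": [0,0,-0.117],"claw": 0},{"dp": [0.157,0.229,0],"turn": [0,0,-0.156],"claw": 0},{"dp": [0.208,0.274,0],"turn": [0,0,-0.194],"claw": 0},{"dp": [0.265,0.313,0],"turn": [0,0,-0.233],"claw": 0},{"dp": [0.325,0.345,0],"turn": [0,0,-0.272],"claw": 0},{"dp": [0.39,0.37,0],"turn": [0,0,-0.311],"claw": 0},{"dp": [0.456,0.386,0],"turn": [0,0,-0.35],"claw": 0},{"dp": [0.524,0.394,0],"turn": [0,0,-0.389],"claw": 0},{"dp": [0.593,0.394,0],"turn": [0,0,-0.428],"claw": 0},{"dp": [0.593,0.394,0],"turn": [0,0,-0.428],"claw": 0}]}}

```text
t: 25.78
ee_pos: [507.9, 188.3, 48.9]
orientation: [-1.568, 0.079, -0.057]
ft_force: [1.5, 5.5, -5.5]
width: 13.3
```

```bash
python3 - <<'E'
from h import *
o,d=pin_now('w19'); M=rot(o); print('head',np.degrees(np.arctan2(M[1,0],M[0,0]))); arc(o,84,7,45)
o,d=grab('scene','s7'); im=d['img'][:,:,::-1]; cv2.imwrite('pics/s7c.png',cv2.resize(im[200:300,230:330],None,fx=6,fy=6,interpolation=cv2.INTER_CUBIC))
C=cloud(o,d)
for n,u,v in (('pack',276,268),('pack',288,262),('railR',296,255),('pad',284,255),('knob',280,227)): print(n,C[v-1:v+2,u-1:u+2].reshape(-1,3).mean(0).round(1))
E
```

```text
t 25.7833 ee [507.9 188.3  48.9] w 13.3 F [ 1.5  5.5 -5.5] tilt [-0.014  0.003 -1.   ]
pin [508.4 188.4 110.3] n 960 in tool [ -0.3 -61.5   0.2] ang 84.0 r 46.1
head -4.942348876975511
angle 84.7 radius 45.9
[0.067, -0.021]
[0.133, -0.04]
[0.196, -0.067]
[0.256, -0.101]
[0.311, -0.142]
[0.36, -0.19]
[0.404, -0.243]
[0.44, -0.301]
[0.469, -0.363]
[0.491, -0.428]
[0.504, -0.496]
[0.509, -0.564]
pack [612.2   6.8 100.9]
pack [593.7  27.  103.4]
railR [577.1  39.7 109.5]
pad [587.1  17.1 115. ]
knob [582.8   8.3 192.2]
```

View pics/s7c.png

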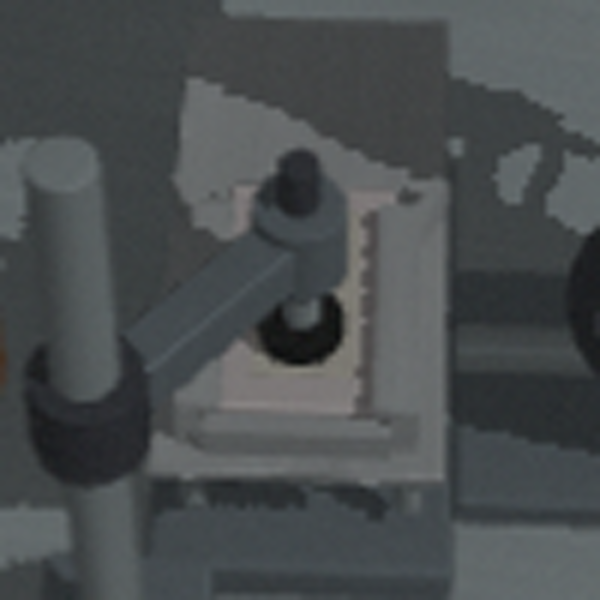

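View pics/w19.png

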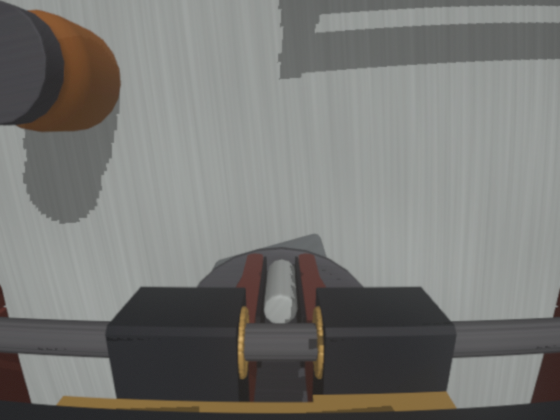

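```bash
cat >> h.py <<'E'
def stamp(o,d,tag=''):
    C=cloud(o,d); g=cv2.cvtColor(d['img'],cv2.COLOR_RGB2GRAY)
    sub=np.zeros(g.shape,bool); sub[244:264,270:291]=1
    m=sub&(g<45)&(C[:,:,2]>100)&(C[:,:,2]<125); v,u=np.where(m)
    t=sub&(C[:,:,2]>112)&(C[:,:,2]<124)&(g<45)
    r=np.zeros(g.shape,bool); r[245:260,294:300]=1; z=C[:,:,2][r]
    k=C[225:230,278:283,2]
    print(tag,'pad px n',m.sum(),'cent',u.mean().round(2),v.mean().round(2),'vmin/max',v.min(),v.max(),'topz',np.median(C[:,:,2][t]).round(2),t.sum(),'rail z',np.median(z).round(2),'knob',np.median(k).round(1))
E
python3 - <<'E'
from h import *
for t in('s0','s1','s4','s6','s7'): stamp(*load(t),t)
E
```

```text
s0 pad px n 96 cent 280.15 255.49 vmin/max 249 260 topz 114.84 74 rail z 84.14 knob 191.7
s1 pad px n 93 cent 280.27 255.55 vmin/max 249 260 topz 114.77 77 rail z 83.87 knob 191.5
s4 pad px n 94 cent 279.93 255.56 vmin/max 249 260 topz 114.82 74 rail z 84.18 knob 191.9
s6 pad px n 95 cent 279.89 255.61 vmin/max 249 260 topz 115.22 73 rail z 107.32 knob 191.9
s7 pad px n 93 cent 279.89 255.59 vmin/max 249 260 topz 114.77 73 rail z 109.78 knob 191.6
```

The pad's centroid row has held at 255.55 ± 0.06 in every frame so far. At about 0.34 px per mm, that makes it a good lift gauge. I'll wind on by 42° (1.4 mm).

>>> {"api": "jog_arm", "payload": {"steps": [{"dp": [0.067,-0.012,0],"turn": [0,0,-0.039],"claw": 0},{"dp": [0.133,-0.032,0],"turn": [0.002,0,-0.078],"claw": 0},{"dp": [0.196,-0.06,0],"turn": [0.002,0,-0.117],"claw": 0},{"dp": [0.256,-0.095,0],"turn": [0.002,0,-0.156],"claw": 0},{"dp": [0.311,-0.137,0],"turn": [0.002,0,-0.194],"claw": 0},{"dp": [0.36,-0.186,0],"turn": [0.002,0,-0.233],"claw": 0},{"dp": [0.36,-0.186,0],"turn": [0.002,0,-0.233],"claw": 0}]}}

```text
t: 26.47
ee_pos: [538.0, 173.9, 48.9]
orientation: [-1.46, 0.641, -0.626]
ft_force: [6.3, 5.8, -9.7]
width: 13.9
```

```bash
python3 - <<'E'
from h import *
o,d=pin_now('w20'); M=rot(o); print('head',np.degrees(np.arctan2(M[1,0],M[0,0]))); arc(o,63,7,45)
o,d=grab('scene','s8'); stamp(o,d)
E
```

```text
t 26.4667 ee [538.  173.9  48.9] w 13.9 F [ 6.3  5.8 -9.7] tilt [-0.003  0.018 -1.   ]
pin [538.2 173.3 110.3] n 957 in tool [ -0.4 -61.4   0.3] ang 41.6 r 46.3
head -46.54641950271511
angle 42.3 radius 46.5
[0.029, -0.066]
[0.065, -0.124]
[0.094, -0.187]
[0.115, -0.252]
[0.128, -0.32]
[0.133, -0.388]
[0.129, -0.457]
[0.117, -0.524]
[0.097, -0.59]
 pad px n 94 cent 280.05 255.49 vmin/max 249 260 topz 114.35 75 rail z 111.12 knob 191.7
```

>>> {"api": "jog_arm", "payload": {"steps": [{"dp": [0.035,-0.062,0],"turn": [0,0,-0.039],"claw": 0},{"dp": [0.068,-0.124,0],"turn": [0,0,-0.078],"claw": 0},{"dp": [0.096,-0.187,0],"turn": [0,0,-0.117],"claw": 0},{"dp": [0.118,-0.252,0],"turn": [0,0,-0.156],"claw": 0},{"dp": [0.118,-0.252,0],"turn": [0,0,-0.156],"claw": 0}]}}

```text
t: 26.98
ee_pos: [549.2, 154.0, 49.0]
orientation: [-1.304, 1.006, -1.001]
ft_force: [8.1, 4.1, -12.0]
width: 13.5
```

```bash
python3 - <<'E'
from h import *
o,d=pin_now('w21'); M=rot(o); print('head',np.degrees(np.arctan2(M[1,0],M[0,0]))); arc(o,63,7,45)
o,d=grab('scene','s9'); stamp(o,d);o,d=grab('scene','s9b'); stamp(o,d)
E
```

```text
t 26.9833 ee [549.2 154.   49. ] w 13.5 F [  8.1   4.1 -12. ] tilt [ 0.01   0.018 -1.   ]
pin [548.7 153.1 110.4] n 953 in tool [ -0.4 -61.4   0.3] ang 13.1 r 46.3
head -74.4133788646856
angle 14.0 radius 47.0
[-0.012, -0.074]
[-0.008, -0.142]
[-0.012, -0.211]
[-0.024, -0.278]
[-0.045, -0.344]
[-0.074, -0.406]
[-0.109, -0.465]
[-0.152, -0.519]
[-0.201, -0.567]
 pad px n 95 cent 280.12 255.43 vmin/max 249 260 topz 114.9 76 rail z 112.22 knob 192.5
 pad px n 92 cent 280.17 255.38 vmin/max 249 260 topz 114.74 72 rail z 112.46 knob 191.6
```

>>> {"api": "jog_arm", "payload": {"steps": [{"dp": [-0.002,-0.072,0],"turn": [0,0,-0.039],"claw": 0},{"dp": [-0.004,-0.142,0],"turn": [0,0,-0.078],"claw": 0},{"dp": [-0.01,-0.211,0],"turn": [0,0,-0.117],"claw": 0},{"dp": [-0.01,-0.211,0],"turn": [0,0,-0.117],"claw": 0}]}}

```text
t: 27.47
ee_pos: [550.7, 136.9, 49.0]
orientation: [-1.139, 1.267, -1.275]
ft_force: [11.9, 0.6, -13.8]
width: 13.8
```

```bash
python3 - <<'E'
from h import *
o,d=pin_now('w22'); M=rot(o); print('head',np.degrees(np.arctan2(M[1,0],M[0,0]))); arc(o,63,7,45)
o,d=grab('scene','s10'); stamp(o,d);o,d=grab('scene','s10b'); stamp(o,d)
E
```

```text
t 27.4667 ee [550.7 136.9  49. ] w 13.8 F [ 11.9   0.6 -13.8] tilt [ 0.021  0.013 -1.   ]
pin [549.8 136.4 110.4] n 961 in tool [ -0.4 -61.4   0.4] ang -7.7 r 46.6
head -95.21667072136563
angle -6.9 radius 47.4
[-0.043, -0.064]
[-0.063, -0.129]
[-0.091, -0.192]
[-0.127, -0.251]
[-0.17, -0.304]
[-0.219, -0.353]
[-0.273, -0.395]
[-0.332, -0.429]
[-0.395, -0.457]
 pad px n 92 cent 280.05 255.37 vmin/max 249 260 topz 115.14 75 rail z 112.74 knob 191.3
 pad px n 93 cent 280.03 255.35 vmin/max 249 260 topz 115.2 78 rail z 112.73 knob 191.8
```

View pics/w22.png

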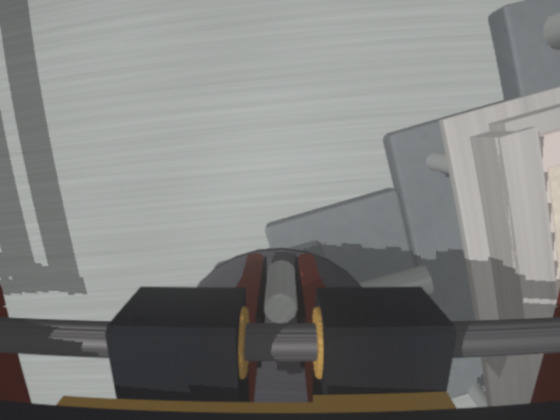

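>>> {"api": "jog_arm", "payload": {"steps": [{"dp": [-0.025,-0.066,0],"turn": [0,0,-0.039],"claw": 0},{"dp": [-0.053,-0.13,0],"turn": [0,0,-0.078],"claw": 0},{"dp": [-0.085,-0.192,0],"turn": [0,0,-0.117],"claw": 0},{"dp": [-0.122,-0.251,0],"turn": [0,0,-0.156],"claw": 0},{"dp": [-0.122,-0.251,0],"turn": [0,0,-0.156],"claw": 0}]}}

```text
t: 28.03
ee_pos: [543.0, 115.6, 49.1]
orientation: [-0.851, 1.6, -1.625]
ft_force: [12.1, -5.4, -14.3]
width: 13.7
```

```bash
python3 - <<'E'
from h import *
o,d=pin_now('w23'); M=rot(o); print('head',np.degrees(np.arctan2(M[1,0],M[0,0])),o['qpos']); arc(o,63,7,45)
o,d=grab('scene','s11'); stamp(o,d);o,d=grab('scene','s11b'); stamp(o,d)
im=d['img'][:,:,::-1]; cv2.imwrite('pics/s11c.png',cv2.resize(im[200:300,230:330],None,fx=6,fy=6,interpolation=cv2.INTER_CUBIC))
E
```

```text
t 28.0333 ee [543.  115.6  49.1] w 13.7 F [ 12.1  -5.4 -14.3] tilt [ 0.029  0.001 -1.   ]
pin [541.9 115.6 110.5] n 965 in tool [ -0.3 -61.4   0.7] ang -35.1 r 46.8
head -123.0290919532642 [ 0.19144055  0.51835673  1.89145634 -0.0078175   0.70306229  2.34479179]
angle -34.4 radius 47.8
[-0.071, -0.035]
[-0.119, -0.083]
[-0.173, -0.126]
[-0.232, -0.161]
[-0.295, -0.189]
[-0.36, -0.209]
[-0.428, -0.221]
[-0.497, -0.225]
[-0.565, -0.221]
 pad px n 91 cent 280.03 255.08 vmin/max 249 259 topz 116.26 80 rail z 113.98 knob 192.2
 pad px n 89 cent 280.01 255.12 vmin/max 249 259 topz 115.89 75 rail z 113.56 knob 191.6
```

View pics/s11c.png

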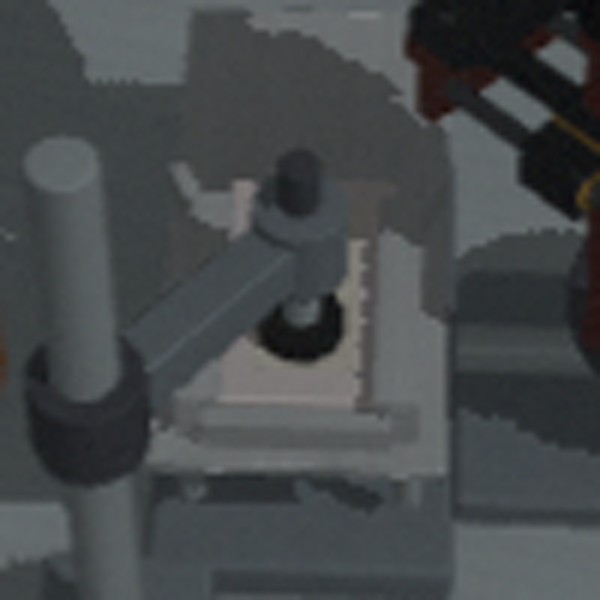

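The pad has lifted about 1.3 mm: centroid 0.45 px up, pad top 114.85 → 116.1. That sits well inside the 0 to 4 mm window. I'll release and withdraw upward.

>>> {"api": "jog_arm", "payload": {"steps": [{"dp": [0,0,0],"turn": [0,0,0],"claw": 0.4},{"dp": [0,0,0],"turn": [0,0,0],"claw": 0.4},{"dp": [0,0,0],"turn": [0,0,0],"claw": 0.4},{"dp": [0,0,0],"turn": [0,0,0],"claw": 0.4},{"dp": [0,0,0.2],"turn": [0,0,0],"claw": 0.4},{"dp": [0,0,0.5],"turn": [0,0,0],"claw": 0.4},{"dp": [0,0,0.9],"turn": [0,0,0],"claw": 0.4},{"dp": [0,0,1],"turn": [0,0,0],"claw": 0.4}]}}

```text
t: 28.85
ee_pos: [545.2, 116.5, 133.1]
orientation: [-0.851, 1.592, -1.62]
ft_force: [0.9, 0.3, 1.8]
width: 35.5
```

>>> {"api": "jog_arm", "payload": {"steps": [{"dp": [-0.1,0.1,0.3],"turn": [0,0,0],"claw": 0.4},{"dp": [-0.2,0.2,0.6],"turn": [0,0,0.04],"claw": 0.4},{"dp": [-0.4,0.2,0.9],"turn": [0,0,0.08],"claw": 0.2},{"dp": [-0.8,0.2,0.9],"turn": [0,0,0.12],"claw": 0.2},{"dp": [-0.8,0.2,0.9],"turn": [0,0,0.12],"claw": 0.2}]}}

```text
t: 29.27
ee_pos: [476.7, 132.4, 205.5]
orientation: [-1.083, 1.33, -1.344]
ft_force: [-0.9, -0.3, -1.3]
width: 19.5
```

```bash
python3 - <<'E'
from h import *
for t in ('s12','s12b'): o,d=grab('scene',t); stamp(o,d,t)
im=d['img'][:,:,::-1]; cv2.imwrite('pics/s12c.png',cv2.resize(im[200:300,230:330],None,fx=6,fy=6,interpolation=cv2.INTER_CUBIC)); cv2.imwrite('pics/s12.png',im)
C=cloud(o,d)
o2,d2=grab('top','t3'); C2=cloud(o2,d2); im=d2['img'][:,:,::-1];cv2.imwrite('pics/t3c.png',cv2.resize(im[70:230,120:400],None,fx=2.8,fy=2.8,interpolation=cv2.INTER_CUBIC))
print(o2['t'],o2['ee_pos'],o2['ft_force'])
for (uu,vv) in ((310,152),(380,139),(131,225)):
    q=C2[vv-6:vv+6,uu-6:uu+6].reshape(-1,3); print('jar',np.median(q,0))
E
```

```text
s12 pad px n 88 cent 280.09 255.11 vmin/max 249 259 topz 115.77 78 rail z 113.86 knob 191.6
s12b pad px n 89 cent 280.01 255.12 vmin/max 249 259 topz 115.88 80 rail z 113.73 knob 191.9
29.3667 [480.33301973 132.56748852 205.23011717] [ 1.26783246  0.20545245 -0.30461409]
jar [ 558.37275531 -150.40699007   74.5980037 ]
jar [ 588.84727119 -324.56413028   74.99882599]
jar [373.57651694 146.15260819 646.75665048]
```

View pics/s12c.png

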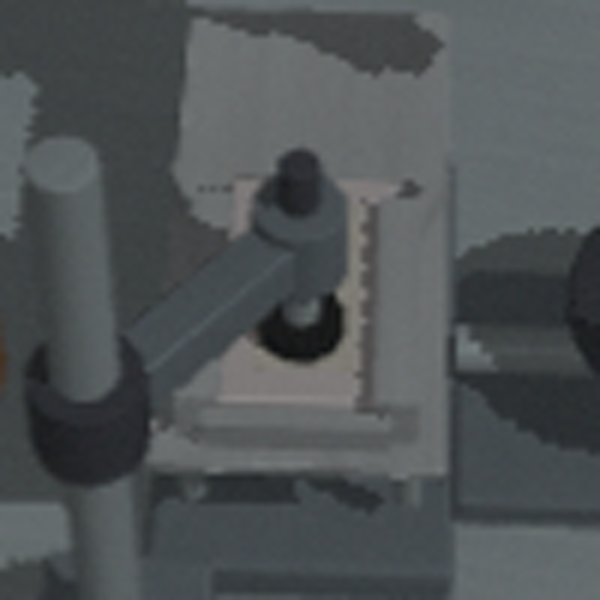

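View pics/t3c.png

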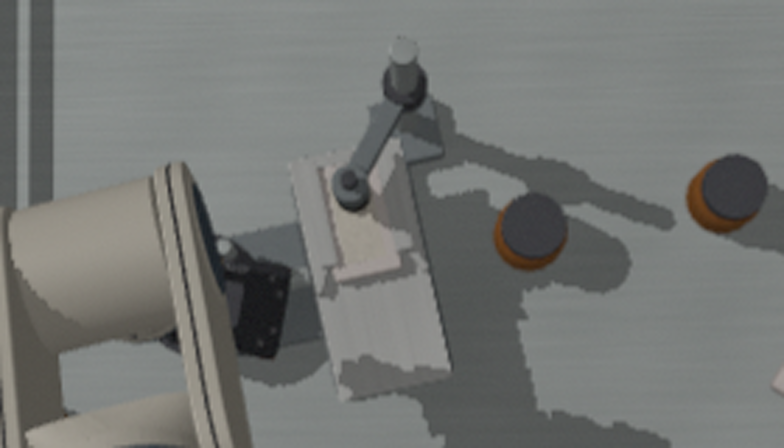

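```bash
python3 - <<'E'
from h import *
o,d=load('s12'); P=project(o,d,[[584,7,110],[584,7,111]]); print('px per mm',P[1]-P[0])
t,dt=load('t3'); e=onplane(t,dt,[(120+340/2.8,70+278/2.8),(120+400/2.8,70+263/2.8)],107.3); print('pack rear',w2j(e)); n=onplane(t,dt,[(120+345/2.8,70+400/2.8),(120+450/2.8,70+370/2.8)],91.2);print('plate near corners',w2j(n))
C=cloud(o,d); o0,d0=load('s0')
C0=cloud(o0,d0)
for a,b in((424,222),(137,240),(215,245)): print('jar lids now/before',np.median(C[b-4:b+4,a-4:a+4].reshape(-1,3),0).round(1),np.median(C0[b-4:b+4,a-4:a+4].reshape(-1,3),0).round(1))
# pack height near front vs rail
for nm,(oo,dd) in (('now',(o,d)),): 
    J=w2j(C); m=(J[:,:,0]>30)&(J[:,:,0]<46)&(abs(J[:,:,1])<18)&(C[:,:,2]>95)&(C[:,:,2]<112); print('pack front top z',np.median(C[:,:,2][m]),m.sum())
E
```

```text
px per mm [-0.00376442 -0.30753538]
pack rear [[-47.39644956  23.95555546]
 [-46.01748578 -29.09934774]]
plate near corners [[-149.82006521   43.04996073]
 [-144.34829895  -51.23225954]]
jar lids now/before [386.5 297.4  74.7] [387.1 298.2  75.2]
jar lids now/before [ 592.4 -320.9   74.1] [ 592.4 -321.3   73.9]
jar lids now/before [ 564.2 -144.6   74.4] [ 564.6 -144.9   74.8]
pack front top z 107.41314306380013 125
```

Every check agrees: the pad is up about 1.2–1.4 mm, the pack's rear end is about 100 mm from the plate edge (home), and the jars haven't moved. I'm handing the job in.

```bash
python3 -c "
from workcell import ctrl
print(ctrl.get_obs()['t']); print(ctrl.close_job())"
```

```text
29.4167
the job is handed in; nothing more can be done
None
```

The middle pack is fully home in the slot, the jack is wound up so the pack lightly touches the stamp pad, and the job was handed in at 29.4 s. No verdict was reported.

**What I did:** I gripped the pack (measured 58.7 x 99.7 mm), laid it on the platform plate and slid it into the rails. I then pushed it against the stop with closed fingers, at about 14 N. After that I wound the crank about 892°, which raises the platform about 29.7 mm.

**Last checks:**
- **Pack seating:** before winding, the wrist view put the rear end at -50.1 mm and square (target -50). In the last top view it read about -47 mm. The plate edge was off by a similar amount in that view, leaving about 100 mm between them, as it should be. I took that as calibration error rather than the pack moving.
- **Stamp:** the pad is pushed up 1.0–1.4 mm by pad-top depth and pixel shift. The pack top is at 107.4 mm, against an estimated pad rest height of about 106 mm. I did not measure the contact force directly.
- **Jars:** all three read within about 1 mm of where they started, and upright.

**What went wrong on the way:**
- **First grasp missed:** the fingers really end about 30 mm short of the reported TCP. I found this with two cameras and corrected for it.
- **Crank pin slipped twice:** it slid along the pads while the jaw direction stayed fixed, with up to about 33 N at the wrist. For the last stretch I turned the tool with the pin, which held.

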